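Lay out the ceramic lids by colour on the display board

ROBOT

A 6-joint arm with a two-finger parallel gripper is mounted at the origin on the work surface. World frame = base frame: x ahead of the robot, y to its left, z up, the work surface at z = 0. Lengths are in m, angles in degrees, forces in N, time in s.
With the tool pointing down it reaches from about 0.4 to 0.825 m from the base axis. Payload 7 kg.
Tool frame: the origin (TCP) lies midway between the tips of the shut fingers; the grasp point (between the pads) lies 19 mm behind it; z points along the fingers, y is the line along which they close (so a half turn about z gives the same grasp; the last joint's range is limited). The gripper opens to 88 mm and grips with 3 to 60 N. Pads are 19 mm wide; open, the fingers measure 130 mm over their backs; the gripper's body (78 mm by 193 mm) begins 47 mm behind the grasp point.
Start: joints at [-59.181, 20.546, 0.682, 0, -70.136, -16.507], TCP at [0.167, -0.654, 0.227] pointing down, gripper open.
Joint ranges: [-176.03, 176.03], [-82.01, 121.73], [-58.28, 71.71], [-173.87, 95.51], [-174.79, -0.11], [-173.66, 173.66]. Speed limits (degrees/s): [136.94, 136.94, 172.46, 180, 180, 180].

INTERFACE

Orientations are given as [roll, pitch, yaw] about the fixed x, y, z axes, in that order (R = Rz(yaw) Ry(pitch) Rx(roll)).
In Python, from plant import get_state, optics, order gives the robot as it stands. The module is installed in compiled form; this text tells all that it offers.
- The arm moves only by the tool send_rows, never from a script. Its argument "moves" is a list of rows, each an object with "slide": the shift along the tool's x, y, z as a fraction of full scale, a list of three; "turn": the turn about the tool's z as a fraction of full scale; "gripper": the opening, from 0 (shut) to 1 (fully open). A call has exactly 5 rows; each row is the pose to reach, as a shift and turn from the pose commanded when the call began, along the tool's axes at that moment; what a row does not reach only later rows make up. Full scale, the value 1, is 150 mm for a shift and 90 degrees for a turn. A row lasts 1/12 s, in which the tool goes at most 41.7 mm and 7.16 degrees, less where a joint would pass 70% of its speed; a pose out of reach is approached as far as the arm can. A call with a number of a shift or a turn outside -1 to 1 is refused whole. A call with a gripper value outside its range is refused whole. The fingers move at their own pace and stop on an object; "newtons" is the grip in N (left out, the last holds). Time passes only in rows, so rows that repeat a pose let the fingers close, or fill a call up. It gives the time, the measured TCP pose, the force, the opening and the grip force at its end, in the units of the state.
- get_state(): the state, without advancing time (a new reading comes with each control period).
- optics.capture(name): name is "scene" or "top" or "wrist"; returns a dict with "img" (384x512x3 uint8, red, green, blue), "intrinsics" (3x3 intrinsics, pixels), "origin" and "attitude" of the camera in the world. Camera axes: x right, y down, z forward; pixel columns grow to the right and rows downward; lengths in m; the calibration is good to about 2 mm. The wrist camera is an equidistant fisheye: a pixel r from the principal point sees the ray r / f radians off the axis. A picture is of the moment at which its call begins. There is no depth.
- order.close_job(): hands the job in; it is judged then, once.
Trained networks look in the newest picture that a camera, given by its name, has taken for a name from the list of things; names that differ only in an ending like _2 or _b are one class to them, and where a whole thing is asked for, a point or a joint stands for the part that bears it (a point fixed in the world has none). Each returns a list of dicts, best first, with "p" (0 to 1); they miss things now and then, are a little off and sometimes report something else, mostly with a low value. They report only what shows in the picture. A call takes as long as a camera call.
- optics.look_for(camera, name): "location" ([x, y, z] in m, in world coordinates, good to about 4 mm: the middle of the surface that is visible of it).
The state is a dict: "time_s": time; "joints": joint angles; "qd": joint speeds; "joint_torque": joint torques, N m; "tcp_pos": TCP position; "eef_rot": TCP orientation; "contact_force": force on the tool from outside, world axes, zero at the start; "moment": the same for the moment, N m; "gripper_width": finger opening in m; "gripper_force": force on a finger pad.
Only numpy, scipy, OpenCV 4.12 (cv2) and the standard library are available. Lean on these libraries where they do the work, as an engineer would, in place of code of your own. Each camera call takes 0.05 s, during which the arm holds its last target. There are 200 camera calls.

TASK

Take the two blue and the two brown lids out of the green crate and lay them out on the sloping board, one in each of the four empty grey fields, every lid in the column headed by the lid of its own colour. Tilt each lid to match the slope before it touches the board, so that no edge knocks, and lay it down gently, without dropping it; it must lie flat, straight and centred in its field. Leave the two lids already on the board, the white lid, the cup and everything else where they are.

Things in the scene. Friction and masses are not known exactly. Their poses are not given: they have to be found in the camera images.
- blue_a: blue oblong glazed ceramic lid, 50 (x) x 64 (y) x 14 mm thick, with an upright white bar handle on top, 12 mm wide in x, 34 mm long in y, from 14 to 36 mm above the underside; 120 g. Origin: centre of the underside; z is up out of the handle. Half a turn about z looks the same. Starts flat on the floor of the crate, at any place and yaw
- blue_b: blue oblong glazed ceramic lid, 50 (x) x 64 (y) x 14 mm thick, with an upright white bar handle on top, 12 mm wide in x, 34 mm long in y, from 14 to 36 mm above the underside; 120 g. Origin: centre of the underside; z is up out of the handle. Half a turn about z looks the same. Starts flat on the floor of the crate, at any place and yaw
- brown_a: brown oblong glazed ceramic lid, 50 (x) x 64 (y) x 14 mm thick, with an upright white bar handle on top, 12 mm wide in x, 34 mm long in y, from 14 to 36 mm above the underside; 120 g. Origin: centre of the underside; z is up out of the handle. Half a turn about z looks the same. Starts flat on the floor of the crate, at any place and yaw
- brown_b: brown oblong glazed ceramic lid, 50 (x) x 64 (y) x 14 mm thick, with an upright white bar handle on top, 12 mm wide in x, 34 mm long in y, from 14 to 36 mm above the underside; 120 g. Origin: centre of the underside; z is up out of the handle. Half a turn about z looks the same. Starts flat on the floor of the crate, at any place and yaw
- blue_sample: blue lid of the same kind and size, already lying at the top of one column of the board; it shows that this column is for blue lids
- brown_sample: brown lid of the same kind and size, already lying at the top of one column of the board; it shows that this column is for brown lids
- white_lid: plain white lid of the same shape and size, lying in the crate; not part of the job
- cup: blue ceramic cup standing in the crate, 68 mm across, 55 mm high; not part of the job. Origin: centre of its foot
- crate: fixed shallow green crate, 266 (x) x 336 (y) x 62 mm high outside, walls and floor 6 mm thick. Origin: centre of the underside, z up
- board: fixed wooden display stand, 212 mm wide (y), 215 mm deep (x), 131 mm high at the back. Its face slopes at 28 degrees, low at the front (-x), rising to +x, with 2 columns (left = +y, right = -y) of 3 grey fields, each 60 mm up the slope x 84 mm wide; column centres 96 mm apart, rows 72 mm apart. Origin: centre of the underside, z up
- left_mid (a point): centre of the middle field of the left column, on the sloping surface; x points up the slope, y to the left along the row, z square out of the face. A ledge 8 mm high, 5 mm thick, runs along the row: its upper side is 31 mm down the slope from here
- left_low (a point): centre of the lowest field of the left column, on the sloping surface; x points up the slope, y to the left along the row, z square out of the face. A ledge 8 mm high, 5 mm thick, runs along the row: its upper side is 31 mm down the slope from here
- right_mid (a point): centre of the middle field of the right column, on the sloping surface; x points up the slope, y to the left along the row, z square out of the face. A ledge 8 mm high, 5 mm thick, runs along the row: its upper side is 31 mm down the slope from here
- right_low (a point): centre of the lowest field of the right column, on the sloping surface; x points up the slope, y to the left along the row, z square out of the face. A ledge 8 mm high, 5 mm thick, runs along the row: its upper side is 31 mm down the slope from here
- camera: black camera, 125 mm wide, 98 mm high, standing on the table behind the work; leave alone
- brush: small brush lying on the table behind the work; leave alone
- bowl: white bowl, 120 mm across, 50 mm high, behind the work; leave alone
- jar: closed jar, 60 mm across, 85 mm high, behind the work; leave alone

How it is judged (in metres and radians):
At the end, for the whole second after the job is handed in: The two blue lids fill the two fields below the blue sample, the two brown lids those below the brown one: the middle of each underside within 14 mm of its field's centre, straight to 0.2 rad (either way round), flat to 0.12 rad, at rest (((y of blue_sample in the frame of board above 0 m and distance between blue_a and left_mid below 0.014 m and distance between blue_b and left_low below 0.014 m) or (y of blue_sample in the frame of board above 0 m and distance between blue_a and left_low below 0.014 m and distance between blue_b and left_mid below 0.014 m) or (y of blue_sample in the frame of board below 0 m and distance between blue_a and right_mid below 0.014 m and distance between blue_b and right_low below 0.014 m) or (y of blue_sample in the frame of board below 0 m and distance between blue_a and right_low below 0.014 m and distance between blue_b and right_mid below 0.014 m)) and ((y of brown_sample in the frame of board above 0 m and distance between brown_a and left_mid below 0.014 m and distance between brown_b and left_low below 0.014 m) or (y of brown_sample in the frame of board above 0 m and distance between brown_a and left_low below 0.014 m and distance between brown_b and left_mid below 0.014 m) or (y of brown_sample in the frame of board below 0 m and distance between brown_a and right_mid below 0.014 m and distance between brown_b and right_low below 0.014 m) or (y of brown_sample in the frame of board below 0 m and distance between brown_a and right_low below 0.014 m and distance between brown_b and right_mid below 0.014 m)) and angle between the x axis of each of blue_a, blue_b, brown_a, brown_b and the x axis of left_mid, either way round below 0.2 rad and angle between the z axis of each of blue_a, blue_b, brown_a, brown_b and the z axis of left_mid, either way round below 0.12 rad and linear speed of each of blue_a, blue_b, brown_a, brown_b below 0.02 m/s); the robot touches nothing.
It fails at once if a lid that already lay on the board is shifted by more than 15 mm (distance of any of blue_sample, brown_sample from where it was at the start of the episode above 0.015 m).
It fails at once if the white lid, cup, camera, brush, bowl or jar is moved by more than 40 mm (distance of any of white_lid, cup, camera, brush, bowl, jar from where it was at the start of the episode above 0.04 m).
It fails at once if a lid touches the board edge first (its z more than 0.3 rad from the slope's while touching) ((contact force between blue_a and board above 0.1 N and angle between the z axis of blue_a and the z axis of left_mid, either way round above 0.3 rad) or (contact force between blue_b and board above 0.1 N and angle between the z axis of blue_b and the z axis of left_mid, either way round above 0.3 rad) or (contact force between brown_a and board above 0.1 N and angle between the z axis of brown_a and the z axis of left_mid, either way round above 0.3 rad) or (contact force between brown_b and board above 0.1 N and angle between the z axis of brown_b and the z axis of left_mid, either way round above 0.3 rad)).
It fails at once if a lid drops, slaps down or tumbles on the board (moves faster than 0.3 m/s or turns faster than 5 rad/s while touching it) ((contact force between blue_a and board above 0.1 N and (angular speed of blue_a above 5 rad/s or linear speed of blue_a above 0.3 m/s)) or (contact force between blue_b and board above 0.1 N and (angular speed of blue_b above 5 rad/s or linear speed of blue_b above 0.3 m/s)) or (contact force between brown_a and board above 0.1 N and (angular speed of brown_a above 5 rad/s or linear speed of brown_a above 0.3 m/s)) or (contact force between brown_b and board above 0.1 N and (angular speed of brown_b above 5 rad/s or linear speed of brown_b above 0.3 m/s))).
It also fails if it takes over 72 s, if anything falls off the work surface, if the arm or the gripper's body presses on something with over 40 N, if the wrist force passes 120 N, or if a joint passes its speed limit or range.

## Working session

There is one attempt and no reset: what is moved stays moved. The work goes in short steps, Python scripts to look and compute and a tool call to move; the robot and the scene stay as the last step left them, time stands still between calls to the robot, and variables do not carry over. Pictures are saved under pics/ and viewed, at most 10 in all, crops included, and the job is handed in when it is done.

Besides the shell and the picture viewer there is one more tool, called after "Emit:" as name([rows], argument=value, ...), one row to a line, values as JSON. send_rows: Moves the arm, as the interface text tells. Shift numbers are shares of 150 mm and turn numbers shares of 90 degrees, none past 1 either way. Its arguments: {"type":"object","properties":{"moves":{"type":"array"},"newtons":{"type":"number"}},"required":["moves"]}

```bash
mkdir -p pics
cat > h.py <<'E'
import numpy as np, cv2
from plant import get_state, optics, order
from scipy.spatial.transform import Rotation as R
def Rc(c):
    a=np.array(c["attitude"],float)
    return a if a.shape==(3,3) else R.from_euler("xyz",a,degrees=True).as_matrix()
def save(c,n): cv2.imwrite(f"pics/{n}.png",np.array(c["img"])[:,:,::-1])
def proj(c,P):
    p=(np.atleast_2d(P)-np.array(c["origin"]))@Rc(c); q=p@np.array(c["intrinsics"]).T
    return q[:,:2]/q[:,2:]
def unproj(c,uv,z):
    uv=np.atleast_2d(uv).astype(float); d=np.c_[uv,np.ones(len(uv))]@np.linalg.inv(np.array(c["intrinsics"])).T@Rc(c).T
    o=np.array(c["origin"]); return o+d*((z-o[2])/d[:,2])[:,None]
def go(x,y,z,yaw=None):
    "shift in tool axes as fractions of 150 mm, turn fraction of 90 deg, from present measured pose"
    s=get_state(); r=R.from_euler("xyz",s["eef_rot"],degrees=True)
    d=r.inv().apply(np.array([x,y,z])-s["tcp_pos"])/.15
    t=None
    if yaw is not None:
        a=r.as_matrix()[:,0]; cur=np.degrees(np.arctan2(a[1],a[0])) # heading of tool x; tool z down
        t=-((yaw-cur+90)%180-90)/90
    return np.round(d,3),t
E
python3 - <<'E'
from h import *
s=get_state(); print({k:np.round(s[k],3) for k in("tcp_pos","eef_rot","joints","gripper_width","contact_force")})
c={}
for n in("scene","top"):
    c[n]=optics.capture(n); save(c[n],n+"0"); print(n,np.array(c[n]["attitude"]).round(3).tolist(),np.round(c[n]["origin"],3),np.array(c[n]["intrinsics"])[0])
for n in("top","scene"):
  for o in("blue_a","brown_a","blue_sample","brown_sample","white_lid","cup","crate","board","left_mid"):
    print(n,o,[(np.round(d["location"],3).tolist(),round(d["p"],2)) for d in optics.look_for(n,o)[:5]])
a=np.hstack([cv2.imread("pics/top0.png"),cv2.imread("pics/scene0.png")])
E
```

```text
{'tcp_pos': array([ 0.167, -0.654,  0.226]), 'eef_rot': array([ 1.79907e+02, -6.00000e-03, -1.65695e+02]), 'joints': array([-5.9183e+01,  2.0591e+01,  6.3500e-01, -2.1000e-02, -7.0134e+01,
       -1.6505e+01]), 'gripper_width': np.float64(0.088), 'contact_force': array([-0.243, -0.467, -0.011])}
scene [-123.164, -0.958, 81.51] [ 1.313 -0.087  0.569] [362.10870712   0.         255.13104392]
top [-174.926, 1.456, -91.036] [ 0.486 -0.002  1.391] [452.92464436   0.         256.68524635]
top blue_a [([0.459, -0.077, 0.015], 0.88), ([0.451, -0.185, 0.021], 0.71)]
top brown_a [([0.561, -0.078, 0.022], 0.85), ([0.571, -0.182, 0.019], 0.74)]
top blue_sample [([0.557, 0.178, 0.124], 0.92), ([0.776, -0.069, 0.081], 0.48)]
top brown_sample [([0.548, 0.275, 0.13], 0.75)]
top white_lid [([0.562, -0.297, 0.016], 0.65)]
top cup [([0.45, -0.302, 0.024], 0.57), ([0.513, -0.196, 0.008], 0.56)]
top crate [([0.512, -0.195, 0.008], 0.77), ([0.486, 0.22, 0.078], 0.22)]
top board [([0.483, 0.223, 0.069], 0.84)]
top left_mid [([0.485, 0.222, 0.071], 0.71)]
scene blue_a [([0.459, -0.183, 0.022], 0.94), ([0.469, -0.082, 0.018], 0.69), ([0.562, 0.173, 0.129], 0.43)]
scene brown_a [([0.571, -0.179, 0.022], 0.7), ([0.572, -0.085, 0.023], 0.6)]
scene blue_sample []
scene brown_sample [([0.557, 0.27, 0.126], 0.71)]
scene white_lid [([0.566, -0.293, 0.02], 0.54)]
scene cup [([0.467, -0.29, 0.046], 0.97), ([0.564, 0.175, 0.127], 0.73), ([0.517, -0.203, 0.024], 0.24)]
scene crate [([0.517, -0.204, 0.022], 0.87)]
scene board [([0.589, 0.208, 0.056], 0.81)]
scene left_mid [([0.592, 0.192, 0.127], 0.72), ([0.467, -0.079, 0.018], 0.33), ([0.563, 0.17, 0.127], 0.25)]
```

View pics/top0.png

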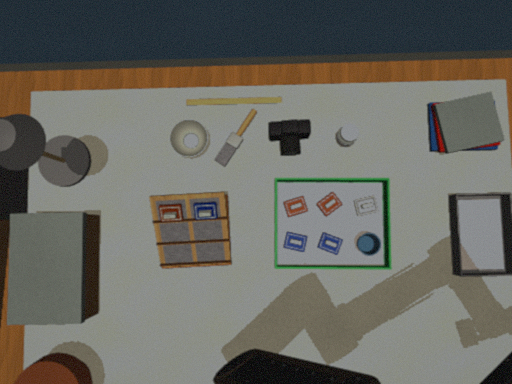

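View pics/scene0.png

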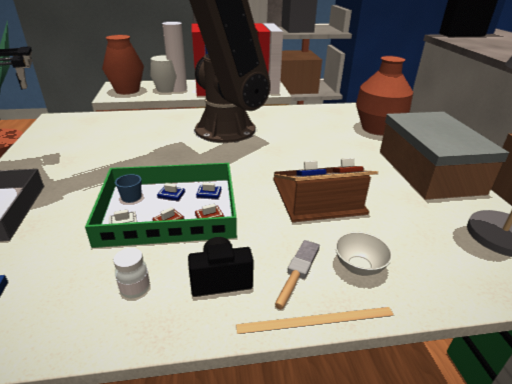

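```bash
cat > seg.py <<'E'
from h import *
def lids(c,z=.020,box=None):
    hsv=cv2.cvtColor(np.array(c["img"]),cv2.COLOR_RGB2HSV); out=[]
    for n,lo,hi in(("blue",(105,90,40),(128,255,255)),("brown",(0,90,60),(13,255,255))):
        m=cv2.inRange(hsv,lo,hi); 
        for k in cv2.findContours(m,cv2.RETR_EXTERNAL,cv2.CHAIN_APPROX_NONE)[0]:
            if cv2.contourArea(k)<100: continue
            P=unproj(c,k[:,0],z)[:,:2]*1000
            (cx,cy),(w,h),a=cv2.minAreaRect(P.astype(np.float32))
            if w<h: w,h,a=h,w,a+90
            if not(.38<cx/1000<.66 and -.4<cy/1000<.35): continue
            out.append((n,round(cx,1),round(cy,1),round(w),round(h),round((a+90)%180-90,1)))  # a: heading of long (y) axis
    return out
E
python3 - <<'E'
from seg import *
c=optics.capture("top")
for l in lids(c): print(l)
img=np.array(c["img"]); hsv=cv2.cvtColor(img,cv2.COLOR_RGB2HSV)
g=cv2.inRange(hsv,(45,90,40),(80,255,255)); ys,xs=np.nonzero(g)
k=max(cv2.findContours(g,cv2.RETR_EXTERNAL,cv2.CHAIN_APPROX_NONE)[0],key=cv2.contourArea)
print("crate rim",cv2.minAreaRect((unproj(c,k[:,0],.062)[:,:2]*1000).astype(np.float32)))
t=cv2.resize(img[182:278,140:240],None,fx=6,fy=6,interpolation=cv2.INTER_CUBIC)[:,:,::-1]
cv2.imwrite("pics/b.png",t)
for n in("blue_sample","brown_sample"): pass
E
```

```text
('blue', 449.1, -184.7, 60, 46, 68.4)
('blue', 455.9, -81.7, 60, 46, 75.8)
('brown', 549.0, 292.3, 74, 55, -85.9)
('brown', 562.0, -84.1, 59, 47, -72.9)
('brown', 567.5, -186.0, 62, 47, -54.3)
crate rim ((509.0915222167969, -188.4289093017578), (333.4425964355469, 262.81201171875), 88.79059600830078)
```

View pics/b.png

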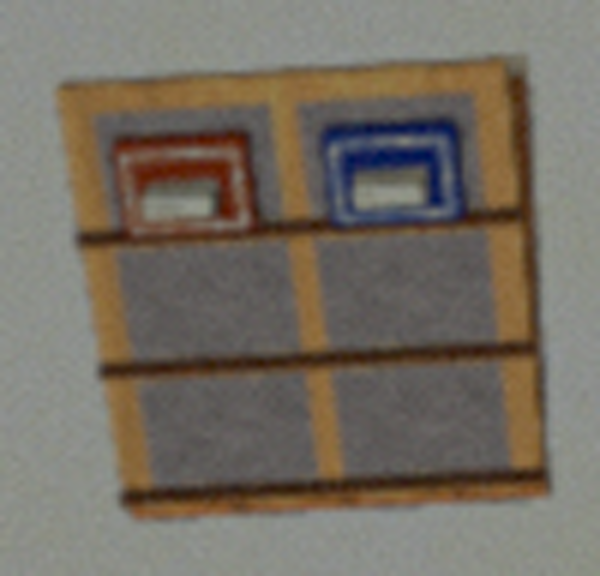

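```bash
cat > board.py <<'E'
from h import *
from scipy.optimize import least_squares
t=np.radians(28); F=.131-.215*np.tan(t)
# model point: along slope v from face centre, lateral y, normal n
def bpt(p,v,y,n=0):
    X=np.array([v*np.cos(t)-n*np.sin(t), y, F+.1075*np.tan(t)+v*np.sin(t)+n*np.cos(t)])
    return R.from_euler("z",p[2]).apply(X)+[p[0],p[1],0]
E
python3 - <<'E'
from board import *
c=optics.capture("top")
L=.1075/np.cos(t)
obs=[("T",.106,58,85),("T",-.106,505,62)]
for row,pts in ((0,[(.090,130,352),(.006,303,346),(-.006,331,345),(-.090,499,337)]),(-.072,[(.090,152,486),(.006,318,476),(-.006,345,474),(-.090,512,463)])):
    obs+=[(row,y,u,v) for y,u,v in pts]
def res(q):
    P=np.array([bpt(q,L,y) if r=="T" else bpt(q,q[3]+r-.0305,y) for r,y,_,_ in obs])
    uv=np.array([[(u+.5)/6-.5+140,(v+.5)/6-.5+182] for *_,u,v in obs])
    return (proj(c,P)-uv).ravel()
r=least_squares(res,[.48,.22,.05,0],x_scale=.01); q=r.x
print(q.round(4),np.degrees(q[2]),r.fun.reshape(-1,2).round(2).tolist())
for n,v,y in(("Lm",0,.048),("Ll",-.072,.048),("Rm",0,-.048),("Rl",-.072,-.048),("Lt",.072,.048),("Rt",.072,-.048)):
    print(n,bpt(q,q[3]+v,y).round(4))
for col,u,v in (("brown",185,160),("blue",393,150)):
    pass
print("samples' predicted handle top, slid:",[ (proj(c,bpt(q,q[3]+.066,y,.036))[0]-[140,182])*6 for y in(.048,-.048)])
E
```

```text
[0.4888 0.2223 0.0323 0.0072] 1.848093092692382 [[-0.39, 0.08], [0.34, -0.04], [0.39, 0.6], [0.06, 0.16], [-0.53, 0.12], [0.07, 0.02], [0.03, -0.64], [0.29, -0.35], [-0.21, -0.21], [-0.04, 0.24]]
Lm [0.4937 0.2704 0.0772]
Ll [0.4301 0.2684 0.0434]
Rm [0.4967 0.1745 0.0772]
Rl [0.4332 0.1724 0.0434]
Lt [0.5572 0.2725 0.111 ]
Rt [0.5603 0.1765 0.111 ]
samples' predicted handle top, slid: [array([176.37480388, 203.53785537]), array([383.10310683, 192.88460444])]
```

```bash
cat >> h.py <<'E'
def plan(x,y,z,yaw=None):
    "N equal calls, no turn except turn total given (fraction) after them"
    d,t=go(x,y,z,yaw); n=int(np.ceil(np.abs(d).max()-.02)) or 1
    s=get_state(); print(f"t={s['time_s']:.2f} pos",np.round(s["tcp_pos"],4),"rot",np.round(s["eef_rot"],1),"w",round(s["gripper_width"],4),"gf",np.round(s["gripper_force"],1),"F",np.round(s["contact_force"],1))
    print(f"  {n} calls of",np.round(d/n,3),"turn",None if t is None else round(t,3))
E
python3 -c "
from h import *
plan(.562,-.084,.15,-162.9)"
```

```text
t=1.10 pos [ 0.1668 -0.654   0.2265] rot [ 180.    -0.  -165.7] w 0.088 gf 0.0 F [ 0.1 -0.1  0.1]
  4 calls of [-0.873  0.758  0.128] turn -0.031
```

Emit:
send_rows([
  {"slide": [-0.17,0.15,0.025],"turn": 0,"gripper": 0.57},
  {"slide": [-0.35,0.3,0.05],"turn": 0,"gripper": 0.57},
  {"slide": [-0.52,0.45,0.075],"turn": 0,"gripper": 0.57},
  {"slide": [-0.7,0.61,0.1],"turn": 0,"gripper": 0.57},
  {"slide": [-0.87,0.76,0.128],"turn": 0,"gripper": 0.57},
])

```text
time_s: 1.52
tcp_pos: [0.2657, -0.5099, 0.2073]
eef_rot: [-180.0, 0.0, -165.7]
contact_force: [1.2, -0.2, -0.2]
gripper_width: 0.0601
gripper_force: 0.0
```

Emit:
send_rows([
  {"slide": [-0.17,0.15,0.025],"turn": 0,"gripper": 0.57},
  {"slide": [-0.35,0.3,0.05],"turn": 0,"gripper": 0.57},
  {"slide": [-0.52,0.45,0.075],"turn": 0,"gripper": 0.57},
  {"slide": [-0.7,0.61,0.1],"turn": 0,"gripper": 0.57},
  {"slide": [-0.87,0.76,0.128],"turn": 0,"gripper": 0.57},
])

```text
time_s: 1.93
tcp_pos: [0.3642, -0.3671, 0.1884]
eef_rot: [-180.0, 0.0, -165.7]
contact_force: [0.0, -0.2, 0.8]
gripper_width: 0.0498
gripper_force: 0.0
```

Emit:
send_rows([
  {"slide": [-0.17,0.15,0.025],"turn": 0,"gripper": 0.57},
  {"slide": [-0.35,0.3,0.05],"turn": 0,"gripper": 0.57},
  {"slide": [-0.52,0.45,0.075],"turn": 0,"gripper": 0.57},
  {"slide": [-0.7,0.61,0.1],"turn": 0,"gripper": 0.57},
  {"slide": [-0.87,0.76,0.128],"turn": 0,"gripper": 0.57},
])

```text
time_s: 2.35
tcp_pos: [0.4626, -0.2242, 0.1693]
eef_rot: [-180.0, 0.1, -165.7]
contact_force: [0.2, -0.6, 0.2]
gripper_width: 0.05
gripper_force: 0.0
```

Emit:
send_rows([
  {"slide": [-0.17,0.15,0.025],"turn": 0,"gripper": 0.57},
  {"slide": [-0.35,0.3,0.05],"turn": 0,"gripper": 0.57},
  {"slide": [-0.52,0.45,0.075],"turn": 0,"gripper": 0.57},
  {"slide": [-0.7,0.61,0.1],"turn": -0.03,"gripper": 0.57},
  {"slide": [-0.87,0.76,0.128],"turn": -0.03,"gripper": 0.57},
])

```text
time_s: 2.77
tcp_pos: [0.5609, -0.0814, 0.15]
eef_rot: [-180.0, 0.0, -162.8]
contact_force: [0.4, -0.8, -0.2]
gripper_width: 0.0497
gripper_force: 0.0
```

Run:
```python
from h import *
plan(.562,-.084,.026,-162.9)
c=optics.capture("wrist"); save(c,"w0"); print(np.array(c["attitude"]).round(2).tolist(),np.round(c["origin"],4),np.array(c["intrinsics"]).round(1).tolist())
for o in("blue_a","brown_a"):
    print(o,[(np.round(d["location"],3).tolist(),round(d["p"],2)) for d in optics.look_for("wrist",o)[:5]])
```

```text
t=2.77 pos [ 0.5609 -0.0814  0.15  ] rot [-180.     0.  -162.8] w 0.0497 gf 0.0 F [ 0.4 -0.8 -0.2]
  1 calls of [-0.001 -0.019  0.826] turn 0.001
[161.86, 0.0, 107.19] [ 0.4808 -0.1061  0.309 ] [[297.3, 0.0, 255.1], [0.0, 297.3, 188.3], [0.0, 0.0, 1.0]]
blue_a [([0.449, -0.178, 0.019], 0.82), ([0.817, 0.27, 0.038], 0.7)]
brown_a [([0.56, -0.082, 0.019], 0.95), ([0.561, -0.182, 0.018], 0.67)]
```

View pics/w0.png

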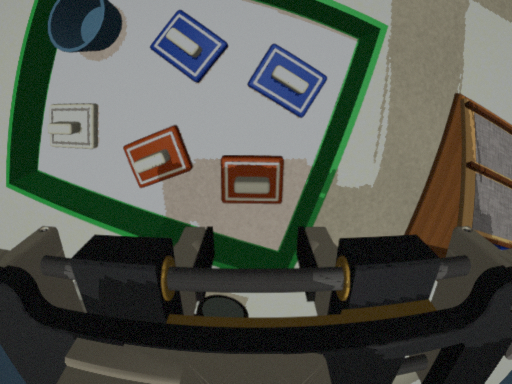

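```bash
cat >> seg.py <<'E'
def unfish(c,uv,z):
    K=np.array(c["intrinsics"],float); q=cv2.fisheye.undistortPoints(np.asarray(uv,float).reshape(-1,1,2),K,np.zeros(4))[:,0]
    d=np.c_[q,np.ones(len(q))]@Rc(c).T; o=np.array(c["origin"]); return o+d*((z-o[2])/d[:,2])[:,None]
def wlids(c,z=.020):
    hsv=cv2.cvtColor(np.array(c["img"]),cv2.COLOR_RGB2HSV)
    for n,lo,hi in(("blue",(108,120,40),(128,255,255)),("brown",(0,130,50),(12,255,255))):
        m=cv2.inRange(hsv,lo,hi); m=cv2.morphologyEx(m,cv2.MORPH_CLOSE,np.ones((7,7)))
        for k in cv2.findContours(m,cv2.RETR_EXTERNAL,cv2.CHAIN_APPROX_NONE)[0]:
            if cv2.contourArea(k)<900: continue
            P=unfish(c,k[:,0],z)[:,:2]*1000
            (cx,cy),(w,h),a=cv2.minAreaRect(P.astype(np.float32))
            if w<h: w,h,a=h,w,a+90
            print(n,round(cx,1),round(cy,1),round(w,1),round(h,1),round((a+90)%180-90,1))
E
python3 - <<'E'
from seg import *
c=optics.capture("wrist"); wlids(c)
E
```

```text
blue 458.1 -80.7 62.2 48.3 76.2
blue 451.5 -183.2 63.1 48.2 67.8
brown 563.4 -84.1 62.1 49.2 -74.3
brown 569.1 -184.9 64.0 48.1 -54.8
brown 494.2 133.6 200.6 74.7 11.0
```

```bash
python3 -c "
from h import *
plan(.563,-.084,.026,-164)"
```

```text
t=2.97 pos [ 0.5601 -0.0822  0.1494] rot [ 180.    -0.  -162.9] w 0.05 gf 0.0 F [-0.5  1.2  0.6]
  1 calls of [-0.016 -0.017  0.822] turn 0.012
```

Emit:
send_rows([
  {"slide": [-0.014,-0.014,0.15],"turn": 0.012,"gripper": 0.57},
  {"slide": [-0.014,-0.014,0.35],"turn": 0.012,"gripper": 0.57},
  {"slide": [-0.014,-0.014,0.55],"turn": 0.012,"gripper": 0.57},
  {"slide": [-0.014,-0.014,0.72],"turn": 0.012,"gripper": 0.57},
  {"slide": [-0.014,-0.014,0.825],"turn": 0.012,"gripper": 0.57},
], newtons=15)

```text
time_s: 3.38
tcp_pos: [0.5605, -0.0858, 0.0238]
eef_rot: [180.0, -0.1, -164.2]
contact_force: [0.2, -1.0, -0.1]
gripper_width: 0.0498
gripper_force: 0.0
```

Emit:
send_rows([
  {"slide": [0,0,0],"turn": 0,"gripper": 0.57},
  {"slide": [0,0,0],"turn": 0,"gripper": 0.3},
  {"slide": [0,0,0],"turn": 0,"gripper": 0.3},
  {"slide": [0,0,0],"turn": 0,"gripper": 0.3},
  {"slide": [0,0,0],"turn": 0,"gripper": 0.3},
], newtons=15)

```text
time_s: 3.8
tcp_pos: [0.5636, -0.0847, 0.0277]
eef_rot: [-180.0, 0.2, -164.1]
contact_force: [-0.4, -0.4, 4.2]
gripper_width: 0.0338
gripper_force: 15.0
```

Run:
```python
from seg import *
plan(.60,-.09,.15,-181)
c=optics.capture("wrist"); save(c,"w1"); wlids(c)
```

```text
t=3.80 pos [ 0.5636 -0.0847  0.0277] rot [-180.     0.2 -164.1] w 0.0338 gf 15.0 F [-0.4 -0.4  4.2]
  1 calls of [-0.226 -0.101 -0.815] turn 0.188
blue 458.4 -80.9 62.3 48.7 76.1
blue 451.0 -182.7 65.7 49.9 67.9
brown 551.4 -88.0 62.3 27.3 -74.0
brown 568.4 -184.0 66.5 48.5 -54.2
```

```bash
cat > cmd.py <<'E'
# bookkeeping of the commanded pose: log of (slide, turn) finals of each call
from h import *
import json,os
START=(.167,-.654,.227,-165.688)
def load(): return json.load(open("log.json")) if os.path.exists("log.json") else []
def add(*m): l=load()+[list(x) for x in m]; json.dump(l,open("log.json","w")); return pose()
def pose():
    x,y,z,w=START
    for a,b,c,t in load():
        s,k=np.sin(np.radians(w)),np.cos(np.radians(w))
        x+=.15*(a*k+b*s); y+=.15*(a*s-b*k); z-=.15*c; w-=90*t
    return np.array([x,y,z,w])
def to(x,y,z,yaw=None):
    p=pose(); w=np.radians(p[3]); s,k=np.sin(w),np.cos(w); d=np.array([x,y,z])-p[:3]
    f=np.array([d[0]*k+d[1]*s,d[0]*s-d[1]*k,-d[2]])/.15
    st=get_state(); print(f"t={st['time_s']:.2f} meas",np.round(st["tcp_pos"],4),np.round(st["eef_rot"],1),"cmd",p.round(4),"w",round(st["gripper_width"],4),"gf",np.round(st["gripper_force"],1),"F",np.round(st["contact_force"],1))
    n=max(1,int(np.ceil(np.abs(f).max()-.01)))
    print("  ",n,"x",(f/n).round(3),"turn",None if yaw is None else round((p[3]-yaw)/90,3))
E
python3 - <<'E'
from cmd import *
a=(-.87,.76,.128,0); add(a,a,a,(-.87,.76,.128,-.03),(-.014,-.014,.825,.012))
to(.60,-.10,.15,-181.2)
E
```

```text
t=3.85 meas [ 0.5636 -0.0847  0.0277] [-180.     0.2 -164.1] cmd [ 5.62700e-01 -8.45000e-02  2.65000e-02 -1.64068e+02] w 0.0336 gf 15.0 F [-0.8 -1.7  5.9]
   1 x [-0.211 -0.168 -0.824] turn 0.19
```

Emit:
send_rows([
  {"slide": [0,0,-0.05],"turn": 0,"gripper": 0.3},
  {"slide": [0,0,-0.15],"turn": 0,"gripper": 0.3},
  {"slide": [0,0,-0.3],"turn": 0,"gripper": 0.3},
  {"slide": [0,0,-0.45],"turn": 0,"gripper": 0.3},
  {"slide": [0,0,-0.6],"turn": 0,"gripper": 0.3},
])

```text
time_s: 4.27
tcp_pos: [0.5621, -0.0844, 0.1175]
eef_rot: [180.0, -0.0, -164.1]
contact_force: [0.1, 0.3, -0.6]
gripper_width: 0.0336
gripper_force: 15.0
```

Run:
```python
from cmd import *
from seg import *
add((0,0,-.6,0)); to(.616,-.10,.0945,-181.2)
c=optics.capture("wrist"); wlids(c)
m=cv2.inRange(cv2.cvtColor(np.array(c["img"]),cv2.COLOR_RGB2HSV),(45,90,40),(80,255,255)); save(c,"w2")
```

```text
t=4.27 meas [ 0.5621 -0.0844  0.1175] [ 180.    -0.  -164.1] cmd [ 5.62700e-01 -8.45000e-02  1.16500e-01 -1.64068e+02] w 0.0336 gf 15.0 F [ 0.1  0.3 -0.6]
   1 x [-0.313 -0.197  0.146] turn 0.19
blue 458.2 -80.8 62.2 48.3 76.2
blue 450.4 -183.5 65.0 50.2 68.0
brown 586.7 -77.1 96.3 42.0 -74.0
brown 569.0 -184.7 64.6 48.1 -54.4
brown 493.2 145.1 197.7 80.8 2.8
```

View pics/w2.png

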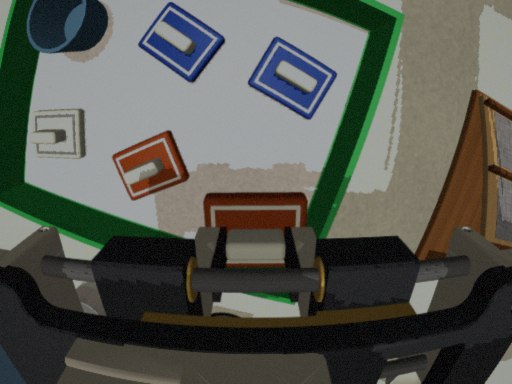

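Emit:
send_rows([
  {"slide": [-0.06,-0.04,0.0],"turn": 0.04,"gripper": 0.3},
  {"slide": [-0.14,-0.09,0.02],"turn": 0.09,"gripper": 0.3},
  {"slide": [-0.23,-0.14,0.06],"turn": 0.14,"gripper": 0.3},
  {"slide": [-0.29,-0.18,0.11],"turn": 0.19,"gripper": 0.3},
  {"slide": [-0.313,-0.197,0.146],"turn": 0.19,"gripper": 0.3},
])

```text
time_s: 4.73
tcp_pos: [0.6168, -0.1002, 0.094]
eef_rot: [180.0, 0.0, 178.6]
contact_force: [0.0, 0.5, -0.9]
gripper_width: 0.034
gripper_force: 15.0
```

Emit:
send_rows([
  {"slide": [0,0,0],"turn": 0,"gripper": 0.3},
  {"slide": [0,0,0.02],"turn": 0,"gripper": 0.3},
  {"slide": [0,0,0.05],"turn": 0,"gripper": 0.3},
  {"slide": [0,0,0.075],"turn": 0,"gripper": 0.3},
  {"slide": [0,0,0.08],"turn": 0,"gripper": 0.3},
])

```text
time_s: 5.15
tcp_pos: [0.6144, -0.0999, 0.0822]
eef_rot: [-180.0, -0.1, 178.9]
contact_force: [-5.4, 1.4, 8.5]
gripper_width: 0.0336
gripper_force: 15.0
```

Run:
```python
from cmd import *
from seg import *
add((-.313,-.197,.146,.19),(0,0,.08,0)); to(.616,-.10,.0825,-181.2)
c=optics.capture("wrist"); wlids(c)
img=np.array(c["img"]); hsv=cv2.cvtColor(img,cv2.COLOR_RGB2HSV); m=cv2.inRange(hsv,(45,90,40),(80,255,255))
k=[k for k in cv2.findContours(m,cv2.RETR_LIST,cv2.CHAIN_APPROX_NONE)[0] if cv2.contourArea(k)>500]
P=np.vstack([unfish(c,q[:,0],.062) for q in k]); s=P[(abs(P[:,1]+.05)<.03)]; print(len(P),P.min(0),P.max(0)); s=P[P[:,0]>.61]; print((s[::max(1,len(s)//15),:2]*1000).round(0).tolist())
```

```text
t=5.15 meas [ 0.6144 -0.0999  0.0822] [-1.800e+02 -1.000e-01  1.789e+02] cmd [ 6.16000e-01 -1.00000e-01  8.26000e-02 -1.81168e+02] w 0.0336 gf 15.0 F [-5.4  1.4  8.5]
   1 x [-0.  0.  0.] turn 0.0
blue 467.7 -82.7 63.6 34.2 79.6
blue 459.0 -186.6 64.0 34.9 69.2
brown 625.4 -99.8 82.7 36.2 89.8
brown 569.3 -184.6 64.3 48.3 -54.5
brown 513.2 129.8 180.9 59.9 6.0
1487 [ 0.46583789 -0.34236548  0.062     ] [ 0.64467766 -0.01776027  0.062     ]
[[611.0, -328.0], [634.0, -339.0], [626.0, -290.0], [630.0, -256.0], [643.0, -232.0], [623.0, -196.0], [624.0, -166.0], [621.0, -141.0], [613.0, -149.0], [612.0, -177.0], [612.0, -208.0], [610.0, -243.0], [613.0, -45.0], [618.0, -61.0], [625.0, -38.0], [614.0, -22.0]]
```

Emit:
send_rows([
  {"slide": [0.012,0,0.011],"turn": 0,"gripper": 0.3},
  {"slide": [0.023,0,0.022],"turn": 0,"gripper": 0.3},
  {"slide": [0.032,0,0.032],"turn": 0,"gripper": 0.3},
  {"slide": [0.041,0,0.041],"turn": 0,"gripper": 0.3},
  {"slide": [0.041,0,0.041],"turn": 0,"gripper": 0.3},
])

```text
time_s: 5.62
tcp_pos: [0.6097, -0.0998, 0.0763]
eef_rot: [180.0, 0.1, 178.9]
contact_force: [-1.3, 0.8, 3.9]
gripper_width: 0.0339
gripper_force: 15.0
```

```bash
cat >> seg.py <<'E'
def crop(c,n): cv2.imwrite(f"pics/{n}.png",cv2.resize(np.array(c["img"])[150:320,150:360,::-1],None,fx=3,fy=3))
E
python3 - <<'E'
from cmd import *
from seg import *
add((.041,0,.041,0)); to(.6055,-.10,.069,-181.2)
c=optics.capture("wrist"); crop(c,"w3")
E
```

```text
t=5.62 meas [ 0.6097 -0.0998  0.0763] [1.800e+02 1.000e-01 1.789e+02] cmd [ 6.09800e-01 -9.99000e-02  7.64000e-02 -1.81168e+02] w 0.0339 gf 15.0 F [-1.3  0.8  3.9]
   1 x [ 0.029 -0.001  0.049] turn 0.0
```

View pics/w3.png

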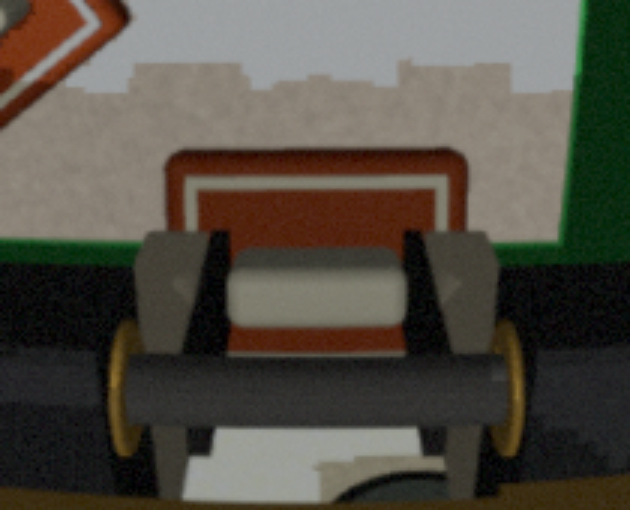

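Emit:
send_rows([
  {"slide": [0.008,0,0.013],"turn": 0,"gripper": 0.3},
  {"slide": [0.016,0,0.026],"turn": 0,"gripper": 0.3},
  {"slide": [0.023,0,0.039],"turn": 0,"gripper": 0.3},
  {"slide": [0.029,0,0.051],"turn": 0,"gripper": 0.3},
  {"slide": [0.029,0,0.051],"turn": 0,"gripper": 0.3},
])

```text
time_s: 6.08
tcp_pos: [0.6051, -0.0998, 0.0678]
eef_rot: [-180.0, -0.0, 178.8]
contact_force: [-0.2, 1.4, 1.4]
gripper_width: 0.0336
gripper_force: 15.0
```

```bash
cat >> seg.py <<'E'
def edge(img):
    "row of the lid's -x top edge near the middle of the fingers, and its width"
    hsv=cv2.cvtColor(img,cv2.COLOR_RGB2HSV); b=cv2.inRange(hsv,(0,130,50),(12,255,255))|cv2.inRange(hsv,(108,120,40),(128,255,255))
    rows=[np.nonzero(b[150:260,x])[0][0]+150 for x in range(235,276) if b[150:260,x].any()]
    r=int(np.median(rows)); 
    xs=np.nonzero(b[r+6,190:330])[0]+190; return np.median(rows),xs.min(),xs.max()
def fishproj(c,P):
    p=(np.atleast_2d(P)-np.array(c["origin"]))@Rc(c); K=np.array(c["intrinsics"])
    return cv2.fisheye.projectPoints(p.reshape(-1,1,3),np.zeros(3),np.zeros(3),K,np.zeros(4))[0][:,0]
def pred(c,pose,th,h=.028,off=.0205):
    "predicted -x top edge (mid, corners +-y) for tilt th deg; off = TCP above underside; pivot h above underside"
    w=np.radians(pose[3]); X=-np.array([np.cos(w),np.sin(w),0]); Y=np.array([-X[1],X[0],0]); a=np.radians(th)
    piv=np.array(pose[:3])+[0,0,h-off]; q=np.array([-.025,.014-h]); q=(q[0]*np.cos(a)-q[1]*np.sin(a),q[0]*np.sin(a)+q[1]*np.cos(a))
    return fishproj(c,[piv+X*q[0]+[0,0,q[1]]+Y*y for y in(0,.032,-.032)])
E
python3 - <<'E'
from cmd import *
from seg import *
print("level pic",edge(cv2.imread("pics/w2.png")[:,:,::-1].copy()))
add((.029,0,.051,0)); to(.6055,-.10,.1,-178.15)
c=optics.capture("wrist"); save(c,"w4"); print(edge(np.array(c["img"])))
for th in(0,10,20,24,28,32): print(th,pred(c,pose(),th).round(1).tolist())
E
```

```text
level pic (np.float64(197.0), np.int64(204), np.int64(306))
t=6.08 meas [ 0.6051 -0.0998  0.0678] [-180.    -0.   178.8] cmd [ 6.05500e-01 -9.98000e-02  6.88000e-02 -1.81168e+02] w 0.0336 gf 15.0 F [-0.2  1.4  1.4]
   1 x [-0.    -0.001 -0.208] turn -0.034
(np.float64(208.0), np.int64(207), np.int64(303))
0 [[254.5, 196.9], [308.3, 196.8], [200.7, 196.8]]
10 [[254.5, 199.0], [306.9, 198.9], [202.1, 198.9]]
20 [[254.5, 202.3], [305.6, 202.2], [203.4, 202.2]]
24 [[254.5, 203.9], [305.2, 203.8], [203.9, 203.8]]
28 [[254.5, 205.7], [304.8, 205.5], [204.3, 205.5]]
32 [[254.5, 207.6], [304.4, 207.4], [204.7, 207.4]]
```

```bash
cat >> board.py <<'E'
Q=np.array([.4888,.2223,.0323,.0072])
def place(row,col,dv=-.003,h=.028,off=.0205,up=0):
    v={"mid":0,"low":-.072}[row]; y={"L":.048,"R":-.048}[col]
    return bpt(Q,Q[3]+v+dv,y,h)-[0,0,h-off-up]
E
python3 - <<'E'
from cmd import *
from board import *
for r in("mid","low"):
  for k in "LR": print(r,k,place(r,k).round(4))
add((0,0,-.8,0)); p=place("mid","L",up=.03); to(*p[:2],.189,-178.15)
E
```

```text
mid L [0.4778 0.27   0.093 ]
mid R [0.4809 0.174  0.093 ]
low L [0.4143 0.2679 0.0592]
low R [0.4174 0.172  0.0592]
t=6.13 meas [ 0.6051 -0.0999  0.0679] [-180.    -0.   178.8] cmd [ 6.05500e-01 -9.98000e-02  1.88800e-01 -1.81168e+02] w 0.0339 gf 15.0 F [0.5 0.1 0.9]
   3 x [ 0.3    0.816 -0.001] turn -0.034
```

Emit:
send_rows([
  {"slide": [0,0,-0.1],"turn": 0,"gripper": 0.3},
  {"slide": [0,0,-0.26],"turn": 0,"gripper": 0.3},
  {"slide": [0,0,-0.44],"turn": 0,"gripper": 0.3},
  {"slide": [0,0,-0.62],"turn": 0,"gripper": 0.3},
  {"slide": [0,0,-0.8],"turn": 0,"gripper": 0.3},
])

```text
time_s: 6.55
tcp_pos: [0.6044, -0.1, 0.1886]
eef_rot: [-180.0, -0.1, 178.8]
contact_force: [0.9, 0.8, -0.9]
gripper_width: 0.0339
gripper_force: 15.0
```

Emit:
send_rows([
  {"slide": [0.04,0.1,0],"turn": 0,"gripper": 0.3},
  {"slide": [0.1,0.26,0],"turn": 0,"gripper": 0.3},
  {"slide": [0.16,0.44,0],"turn": 0,"gripper": 0.3},
  {"slide": [0.23,0.63,0],"turn": 0,"gripper": 0.3},
  {"slide": [0.3,0.816,0],"turn": 0,"gripper": 0.3},
])

```text
time_s: 6.97
tcp_pos: [0.5616, 0.0241, 0.1876]
eef_rot: [-180.0, -0.1, 178.8]
contact_force: [0.9, 0.2, -1.7]
gripper_width: 0.0336
gripper_force: 15.0
```

Emit:
send_rows([
  {"slide": [0.06,0.163,0],"turn": 0,"gripper": 0.3},
  {"slide": [0.12,0.326,0],"turn": 0,"gripper": 0.3},
  {"slide": [0.18,0.49,0],"turn": 0,"gripper": 0.3},
  {"slide": [0.24,0.653,0],"turn": 0,"gripper": 0.3},
  {"slide": [0.3,0.816,0],"turn": 0,"gripper": 0.3},
])

```text
time_s: 7.38
tcp_pos: [0.5192, 0.1475, 0.1876]
eef_rot: [-180.0, -0.1, 178.8]
contact_force: [0.3, 0.4, 0.2]
gripper_width: 0.0341
gripper_force: 15.0
```

Emit:
send_rows([
  {"slide": [0.07,0.19,0],"turn": -0.034,"gripper": 0.3},
  {"slide": [0.14,0.38,0],"turn": -0.034,"gripper": 0.3},
  {"slide": [0.21,0.57,0],"turn": -0.034,"gripper": 0.3},
  {"slide": [0.27,0.73,0],"turn": -0.034,"gripper": 0.3},
  {"slide": [0.3,0.816,0],"turn": -0.034,"gripper": 0.3},
])

```text
time_s: 7.8
tcp_pos: [0.4766, 0.2719, 0.1877]
eef_rot: [-180.0, -0.1, -178.0]
contact_force: [0.8, -0.7, -0.8]
gripper_width: 0.0337
gripper_force: 15.0
```

Run:
```python
from cmd import *
from board import *
from seg import *
add((.3,.816,0,0),(.3,.816,0,0),(.3,.816,0,-.034)); p=place("mid","L",up=.03); to(*p,-178.15)
c=optics.capture("wrist"); save(c,"w5"); print(edge(np.array(c["img"]))); print(pred(c,pose(),28).round(1).tolist())
```

```text
t=7.80 meas [0.4766 0.2719 0.1877] [-1.80e+02 -1.00e-01 -1.78e+02] cmd [   0.478     0.2701    0.1888 -178.108 ] w 0.0337 gf 15.0 F [ 0.8 -0.7 -0.8]
   1 x [ 0.001 -0.001  0.438] turn 0.0Traceback (most recent call last):
  File "<stdin>", line 5, in <module>
  File "seg.py", line 33, in edge
    xs=np.nonzero(b[r+6,190:330])[0]+190; return np.median(rows),xs.min(),xs.max()
                                                                 ~~~~~~^^
    return umr_minimum(a, axis, None, out, keepdims, initial, where)
ValueError: zero-size array to reduction operation minimum which has no identity
```

View pics/w5.png

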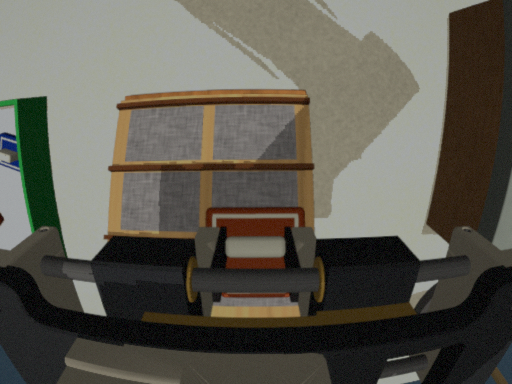

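Run:
```python
from board import *
from seg import *
c=optics.capture("wrist")
for v in(-.103,-.031,.041): print(v,[fishproj(c,bpt(Q,Q[3]+v,y,.008))[0].round(1).tolist() for y in(.106,.006,-.006,-.106)])
```

```text
-0.103 [[307.8, 101.2], [211.6, 100.7], [200.3, 101.0], [114.0, 106.4]]
-0.031 [[311.4, 168.0], [208.3, 167.6], [196.2, 167.7], [105.3, 169.0]]
0.041 [[313.2, 242.8], [206.5, 242.7], [194.0, 242.4], [100.6, 238.0]]
```

Emit:
send_rows([
  {"slide": [0,0,0.08],"turn": 0,"gripper": 0.3},
  {"slide": [0,0,0.18],"turn": 0,"gripper": 0.3},
  {"slide": [0,0,0.28],"turn": 0,"gripper": 0.3},
  {"slide": [0,0,0.37],"turn": 0,"gripper": 0.3},
  {"slide": [0,0,0.44],"turn": 0,"gripper": 0.3},
])

```text
time_s: 8.32
tcp_pos: [0.4775, 0.2685, 0.1208]
eef_rot: [-179.9, -0.1, -178.2]
contact_force: [-0.2, -0.0, -0.8]
gripper_width: 0.0337
gripper_force: 15.0
```

Emit:
send_rows([
  {"slide": [0,0,0.05],"turn": 0,"gripper": 0.3},
  {"slide": [0,0,0.09],"turn": 0,"gripper": 0.3},
  {"slide": [0,0,0.12],"turn": 0,"gripper": 0.3},
  {"slide": [0,0,0.145],"turn": 0,"gripper": 0.3},
  {"slide": [0,0,0.16],"turn": 0,"gripper": 0.3},
])

```text
time_s: 8.73
tcp_pos: [0.4779, 0.27, 0.0982]
eef_rot: [180.0, 0.0, -178.1]
contact_force: [-0.3, -0.4, -0.7]
gripper_width: 0.0342
gripper_force: 15.0
```

Emit:
send_rows([
  {"slide": [0,0,0.005],"turn": 0,"gripper": 0.3},
  {"slide": [0,0,0.01],"turn": 0,"gripper": 0.3},
  {"slide": [0,0,0.015],"turn": 0,"gripper": 0.3},
  {"slide": [0,0,0.02],"turn": 0,"gripper": 0.3},
  {"slide": [0,0,0.02],"turn": 0,"gripper": 0.3},
])

```text
time_s: 9.15
tcp_pos: [0.4778, 0.2701, 0.0954]
eef_rot: [180.0, 0.0, -178.1]
contact_force: [0.0, -0.7, -1.1]
gripper_width: 0.0335
gripper_force: 15.0
```

Now at z = 0.0958, no contact yet.

Emit:
send_rows([
  {"slide": [0,0,0.005],"turn": 0,"gripper": 0.3},
  {"slide": [0,0,0.01],"turn": 0,"gripper": 0.3},
  {"slide": [0,0,0.015],"turn": 0,"gripper": 0.3},
  {"slide": [0,0,0.015],"turn": 0,"gripper": 0.3},
  {"slide": [0,0,0.015],"turn": 0,"gripper": 0.3},
])

```text
time_s: 9.57
tcp_pos: [0.4778, 0.2701, 0.0931]
eef_rot: [180.0, 0.0, -178.1]
contact_force: [-0.8, 0.0, -0.2]
gripper_width: 0.0337
gripper_force: 15.0
```

Run:
```python
from cmd import *
from board import *
from seg import *
add((0,0,.44,0),(0,0,.16,0),(0,0,.02,0),(0,0,.015,0)); to(*place("mid","L"))
s=get_state(); print(np.round(s["moment"],2))
c=optics.capture("wrist"); cv2.imwrite("pics/w6.png",cv2.resize(np.array(c["img"])[140:330,90:350,::-1],None,fx=3,fy=3))
```

```text
t=9.57 meas [0.4778 0.2701 0.0931] [ 180.     0.  -178.1] cmd [ 4.78000e-01  2.70100e-01  9.35000e-02 -1.78108e+02] w 0.0337 gf 15.0 F [-0.8  0.  -0.2]
   1 x [ 0.001 -0.001  0.003] turn None
[ 0.01  0.03 -0.  ]
```

View pics/w6.png

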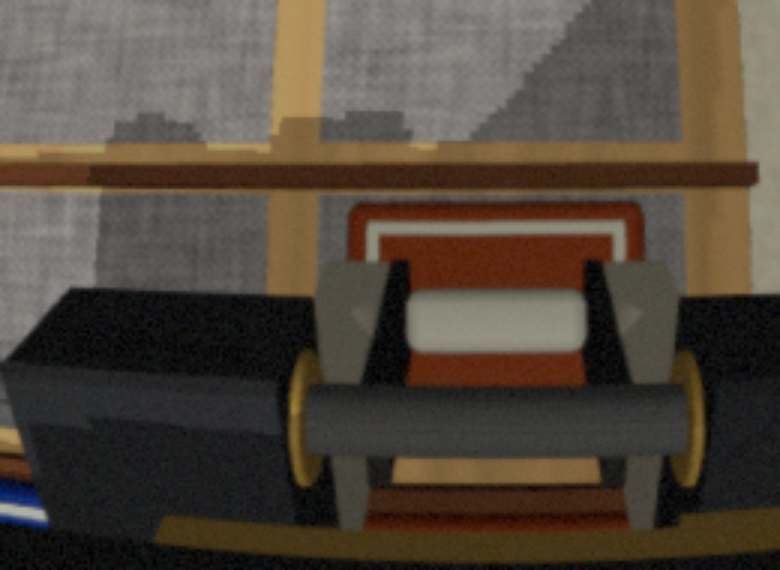

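Emit:
send_rows([
  {"slide": [0,0,0.004],"turn": 0,"gripper": 0.3},
  {"slide": [0,0,0.008],"turn": 0,"gripper": 0.3},
  {"slide": [0,0,0.012],"turn": 0,"gripper": 0.3},
  {"slide": [0,0,0.012],"turn": 0,"gripper": 0.3},
  {"slide": [0,0,0.012],"turn": 0,"gripper": 0.3},
])

```text
time_s: 10.03
tcp_pos: [0.4779, 0.27, 0.0929]
eef_rot: [180.0, 0.0, -178.1]
contact_force: [-6.0, -2.2, 14.0]
gripper_width: 0.0341
gripper_force: 15.0
```

Emit:
send_rows([
  {"slide": [0,0,0.004],"turn": 0,"gripper": 0.3},
  {"slide": [0,0,0.008],"turn": 0,"gripper": 0.3},
  {"slide": [0,0,0.012],"turn": 0,"gripper": 0.3},
  {"slide": [0,0,0.012],"turn": 0,"gripper": 0.3},
  {"slide": [0,0,0.012],"turn": 0,"gripper": 0.3},
])

```text
time_s: 10.45
tcp_pos: [0.4783, 0.27, 0.092]
eef_rot: [180.0, 0.1, -178.0]
contact_force: [-7.2, -4.8, 21.8]
gripper_width: 0.0339
gripper_force: 15.0
```

Emit:
send_rows([
  {"slide": [0,0,-0.006],"turn": 0,"gripper": 0.3},
  {"slide": [0,0,-0.012],"turn": 0,"gripper": 0.3},
  {"slide": [0,0,-0.012],"turn": 0,"gripper": 0.3},
  {"slide": [0,0,-0.012],"turn": 0,"gripper": 0.55},
  {"slide": [0,0,-0.012],"turn": 0,"gripper": 0.55},
])

```text
time_s: 10.87
tcp_pos: [0.4778, 0.2701, 0.0911]
eef_rot: [180.0, 0.0, -178.1]
contact_force: [-0.1, 0.4, -0.6]
gripper_width: 0.042
gripper_force: 0.0
```

Emit:
send_rows([
  {"slide": [0,0,0],"turn": 0,"gripper": 0.55},
  {"slide": [0,0,0],"turn": 0,"gripper": 0.55},
  {"slide": [0,0,-0.1],"turn": 0,"gripper": 0.55},
  {"slide": [0,0,-0.3],"turn": 0,"gripper": 0.55},
  {"slide": [0,0,-0.5],"turn": 0,"gripper": 0.55},
])

```text
time_s: 11.28
tcp_pos: [0.4772, 0.2693, 0.1659]
eef_rot: [-179.9, -0.1, -178.1]
contact_force: [0.3, 0.1, 0.5]
gripper_width: 0.048
gripper_force: 0.0
```

Run:
```python
from cmd import *
from seg import *
add((0,0,.012,0),(0,0,.012,0),(0,0,-.012,0),(0,0,-.5,0))
to(.569,-.1845,.165,-144.4); to(.569,-.1845,.15)
c=optics.capture("wrist"); cv2.imwrite("pics/w7.png",cv2.resize(np.array(c["img"])[140:330,90:350,::-1],None,fx=3,fy=3)); print([(d["location"],d["p"]) for d in optics.look_for("wrist","brown_a")])
wlids(c,.095)
```

```text
t=11.28 meas [0.4772 0.2693 0.1659] [-1.799e+02 -1.000e-01 -1.781e+02] cmd [ 4.78000e-01  2.70100e-01  1.66700e-01 -1.78108e+02] w 0.048 gf 0.0 F [0.3 0.1 0.5]
   4 x [-0.127 -0.762  0.003] turn -0.375
t=11.28 meas [0.4772 0.2693 0.1659] [-1.799e+02 -1.000e-01 -1.781e+02] cmd [ 4.78000e-01  2.70100e-01  1.66700e-01 -1.78108e+02] w 0.048 gf 0.0 F [0.3 0.1 0.5]
   4 x [-0.127 -0.762  0.028] turn None
[([0.4807, 0.2706, 0.0931], 0.62)]
brown 587.1 277.0 72.6 25.3 -87.9
brown 535.6 272.6 72.5 19.5 -88.0
brown 481.6 228.5 187.8 57.7 -88.1
brown 398.9 230.3 165.8 4.9 -87.9
brown 393.8 494.0 243.8 89.4 0.1
```

View pics/w7.png

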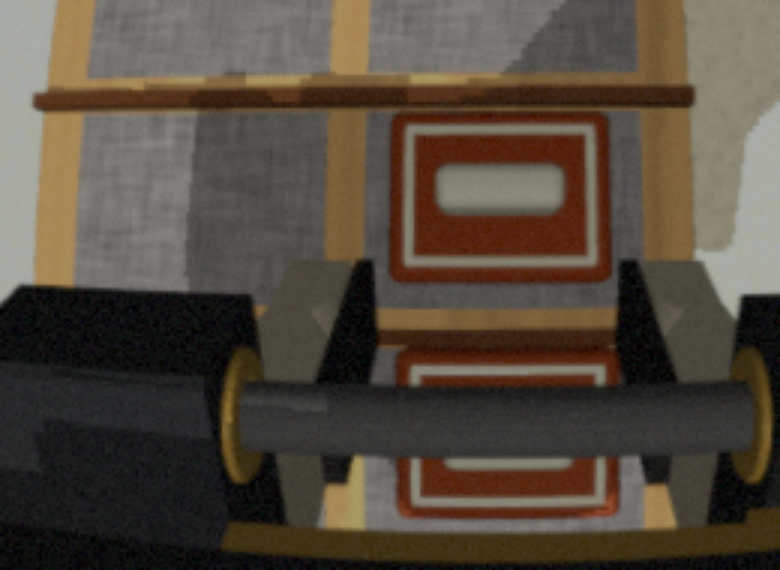

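Emit:
send_rows([
  {"slide": [-0.02,-0.13,0],"turn": 0,"gripper": 0.57},
  {"slide": [-0.05,-0.28,0],"turn": 0,"gripper": 0.57},
  {"slide": [-0.075,-0.44,0],"turn": 0,"gripper": 0.57},
  {"slide": [-0.1,-0.6,0.01],"turn": 0,"gripper": 0.57},
  {"slide": [-0.127,-0.762,0.02],"turn": 0,"gripper": 0.57},
])

```text
time_s: 11.8
tcp_pos: [0.5006, 0.1555, 0.1629]
eef_rot: [180.0, -0.0, -178.1]
contact_force: [0.6, 0.6, 0.4]
gripper_width: 0.0498
gripper_force: 0.0
```

Emit:
send_rows([
  {"slide": [-0.025,-0.15,0],"turn": 0,"gripper": 0.57},
  {"slide": [-0.05,-0.3,0.01],"turn": 0,"gripper": 0.57},
  {"slide": [-0.075,-0.45,0.01],"turn": 0,"gripper": 0.57},
  {"slide": [-0.1,-0.6,0.02],"turn": 0,"gripper": 0.57},
  {"slide": [-0.127,-0.762,0.02],"turn": 0,"gripper": 0.57},
])

```text
time_s: 12.22
tcp_pos: [0.5233, 0.0418, 0.1597]
eef_rot: [180.0, -0.0, -178.1]
contact_force: [1.4, 0.8, 0.3]
gripper_width: 0.0497
gripper_force: 0.0
```

Emit:
send_rows([
  {"slide": [-0.025,-0.15,0],"turn": 0,"gripper": 0.57},
  {"slide": [-0.05,-0.3,0.01],"turn": 0,"gripper": 0.57},
  {"slide": [-0.075,-0.45,0.01],"turn": 0,"gripper": 0.57},
  {"slide": [-0.1,-0.6,0.02],"turn": 0,"gripper": 0.57},
  {"slide": [-0.127,-0.762,0.02],"turn": 0,"gripper": 0.57},
])

```text
time_s: 12.63
tcp_pos: [0.5461, -0.0718, 0.1566]
eef_rot: [180.0, -0.0, -178.1]
contact_force: [-0.1, 0.7, -0.3]
gripper_width: 0.0498
gripper_force: 0.0
```

Emit:
send_rows([
  {"slide": [-0.025,-0.17,0],"turn": -0.075,"gripper": 0.57},
  {"slide": [-0.05,-0.34,0.01],"turn": -0.15,"gripper": 0.57},
  {"slide": [-0.08,-0.5,0.01],"turn": -0.225,"gripper": 0.57},
  {"slide": [-0.11,-0.66,0.02],"turn": -0.3,"gripper": 0.57},
  {"slide": [-0.127,-0.762,0.02],"turn": -0.374,"gripper": 0.57},
])

```text
time_s: 13.05
tcp_pos: [0.5691, -0.1863, 0.1533]
eef_rot: [180.0, -0.0, -144.2]
contact_force: [0.8, 0.4, 0.5]
gripper_width: 0.0499
gripper_force: 0.0
```

Run:
```python
from cmd import *
from seg import *
a=(-.127,-.762,.02,0); add(a,a,a,a[:3]+(-.374,)); to(.569,-.1845,.0265,-144.5)
c=optics.capture("wrist"); wlids(c)
```

```text
t=13.05 meas [ 0.5691 -0.1863  0.1533] [ 180.    -0.  -144.2] cmd [   0.5692   -0.1844    0.1547 -144.448 ] w 0.0499 gf 0.0 F [0.8 0.4 0.5]
   1 x [0.002 0.    0.855] turn 0.001
blue 458.6 -82.8 64.6 49.0 76.1
blue 451.9 -184.8 62.0 48.9 67.9
brown 569.1 -186.8 61.8 49.3 -55.0
```

Emit:
send_rows([
  {"slide": [0,0,0.17],"turn": 0,"gripper": 0.57},
  {"slide": [0,0,0.38],"turn": 0,"gripper": 0.57},
  {"slide": [0,0,0.58],"turn": 0,"gripper": 0.57},
  {"slide": [0,0,0.76],"turn": 0,"gripper": 0.57},
  {"slide": [0,0,0.855],"turn": 0,"gripper": 0.57},
])

```text
time_s: 13.52
tcp_pos: [0.5669, -0.1841, 0.0223]
eef_rot: [179.8, -0.2, -144.5]
contact_force: [-0.7, -0.0, -0.1]
gripper_width: 0.0503
gripper_force: 0.0
```

Emit:
send_rows([
  {"slide": [0,0,0],"turn": 0,"gripper": 0.57},
  {"slide": [0,0,0],"turn": 0,"gripper": 0.3},
  {"slide": [0,0,0],"turn": 0,"gripper": 0.3},
  {"slide": [0,0,0],"turn": 0,"gripper": 0.3},
  {"slide": [0,0,0],"turn": 0,"gripper": 0.3},
], newtons=15)

```text
time_s: 13.93
tcp_pos: [0.57, -0.1844, 0.0274]
eef_rot: [-179.9, 0.1, -144.4]
contact_force: [0.6, 0.7, 1.7]
gripper_width: 0.0338
gripper_force: 15.0
```

Emit:
send_rows([
  {"slide": [0,0,-0.05],"turn": 0,"gripper": 0.3},
  {"slide": [0,0,-0.15],"turn": 0,"gripper": 0.3},
  {"slide": [0,0,-0.3],"turn": 0,"gripper": 0.3},
  {"slide": [0,0,-0.45],"turn": 0,"gripper": 0.3},
  {"slide": [0,0,-0.6],"turn": 0,"gripper": 0.3},
])

```text
time_s: 14.35
tcp_pos: [0.5688, -0.1844, 0.1179]
eef_rot: [-180.0, 0.0, -144.5]
contact_force: [0.2, 0.1, -0.0]
gripper_width: 0.0338
gripper_force: 15.0
```

Emit:
send_rows([
  {"slide": [-0.1,0.03,0],"turn": 0.078,"gripper": 0.3},
  {"slide": [-0.22,0.07,0.02],"turn": 0.156,"gripper": 0.3},
  {"slide": [-0.34,0.11,0.06],"turn": 0.234,"gripper": 0.3},
  {"slide": [-0.44,0.15,0.11],"turn": 0.312,"gripper": 0.3},
  {"slide": [-0.5,0.17,0.147],"turn": 0.39,"gripper": 0.3},
])

```text
time_s: 14.77
tcp_pos: [0.616, -0.1187, 0.0947]
eef_rot: [180.0, 0.1, -179.9]
contact_force: [-0.1, -0.3, -1.5]
gripper_width: 0.0339
gripper_force: 15.0
```

Emit:
send_rows([
  {"slide": [0,0,0],"turn": 0.018,"gripper": 0.3},
  {"slide": [0,0,0.02],"turn": 0.018,"gripper": 0.3},
  {"slide": [0,0,0.05],"turn": 0.018,"gripper": 0.3},
  {"slide": [0,0,0.075],"turn": 0.018,"gripper": 0.3},
  {"slide": [0,0,0.08],"turn": 0.018,"gripper": 0.3},
])

```text
time_s: 15.18
tcp_pos: [0.6146, -0.1204, 0.0814]
eef_rot: [180.0, -0.0, 178.9]
contact_force: [-0.9, 0.3, -0.7]
gripper_width: 0.0333
gripper_force: 15.0
```

Run:
```python
from cmd import *
add((.0,0,.855,0),(0,0,-.6,0),(-.5,.17,.147,.39),(0,0,.08,.018)); to(.6155,-.12,.0825,-181.17)
```

```text
t=15.18 meas [ 0.6146 -0.1204  0.0814] [180.   -0.  178.9] cmd [ 6.15400e-01 -1.20000e-01  8.24000e-02 -1.81168e+02] w 0.0333 gf 15.0 F [-0.9  0.3 -0.7]
   1 x [-0.001  0.    -0.001] turn 0.0
```

Emit:
send_rows([
  {"slide": [0.01,0,0.012],"turn": 0,"gripper": 0.3},
  {"slide": [0.021,0,0.024],"turn": 0,"gripper": 0.3},
  {"slide": [0.031,0,0.035],"turn": 0,"gripper": 0.3},
  {"slide": [0.041,0,0.047],"turn": 0,"gripper": 0.3},
  {"slide": [0.049,0,0.059],"turn": 0,"gripper": 0.3},
])

```text
time_s: 15.6
tcp_pos: [0.6076, -0.12, 0.073]
eef_rot: [180.0, 0.0, 178.8]
contact_force: [-0.1, 1.0, -2.2]
gripper_width: 0.0341
gripper_force: 15.0
```

Emit:
send_rows([
  {"slide": [0.007,0,0.012],"turn": 0,"gripper": 0.3},
  {"slide": [0.014,0,0.024],"turn": 0,"gripper": 0.3},
  {"slide": [0.02,0,0.035],"turn": 0,"gripper": 0.3},
  {"slide": [0.02,0,0.035],"turn": 0,"gripper": 0.3},
  {"slide": [0.02,0,0.035],"turn": 0,"gripper": 0.3},
])

```text
time_s: 16.02
tcp_pos: [0.6048, -0.1198, 0.0678]
eef_rot: [-180.0, -0.0, 178.8]
contact_force: [-0.4, -0.6, -0.6]
gripper_width: 0.034
gripper_force: 15.0
```

Run:
```python
from cmd import *
from seg import *
from board import *
add((.049,0,.059,0),(.02,0,.035,0)); to(.6,-.12,.0825,-178.15)
c=optics.capture("wrist"); print(edge(np.array(c["img"])))
add((0,0,-.8,0)); to(*place("low","L")[:2],.1888)
```

```text
t=16.02 meas [ 0.6048 -0.1198  0.0678] [-180.    -0.   178.8] cmd [ 6.05100e-01 -1.19800e-01  6.83000e-02 -1.81168e+02] w 0.034 gf 15.0 F [-0.4 -0.6 -0.6]
   1 x [ 0.034 -0.002 -0.095] turn -0.034
(np.float64(193.0), np.int64(204), np.int64(306))
t=16.07 meas [ 0.605  -0.1199  0.0679] [-180.     0.   178.8] cmd [ 6.05100e-01 -1.19800e-01  1.88300e-01 -1.81168e+02] w 0.0339 gf 15.0 F [-1.3 -1.2 -0.6]
   3 x [ 0.441  0.853 -0.001] turn None
```

Emit:
send_rows([
  {"slide": [0,0,-0.09],"turn": 0,"gripper": 0.3},
  {"slide": [0,0,-0.175],"turn": 0,"gripper": 0.3},
  {"slide": [-0.04,0,-0.175],"turn": 0,"gripper": 0.3},
  {"slide": [-0.08,0,-0.175],"turn": 0,"gripper": 0.3},
  {"slide": [-0.08,0,-0.175],"turn": 0,"gripper": 0.3},
])

```text
time_s: 16.48
tcp_pos: [0.6181, -0.12, 0.0938]
eef_rot: [180.0, 0.0, 178.8]
contact_force: [0.3, 1.0, -0.6]
gripper_width: 0.0336
gripper_force: 15.0
```

Emit:
send_rows([
  {"slide": [0,0,0],"turn": 0,"gripper": 0.3},
  {"slide": [0,0,0.02],"turn": 0,"gripper": 0.3},
  {"slide": [0,0,0.05],"turn": 0,"gripper": 0.3},
  {"slide": [0,0,0.075],"turn": 0,"gripper": 0.3},
  {"slide": [0,0,0.085],"turn": 0,"gripper": 0.3},
])

```text
time_s: 16.9
tcp_pos: [0.615, -0.1201, 0.0807]
eef_rot: [-180.0, -0.2, 178.8]
contact_force: [-7.9, 2.1, 10.6]
gripper_width: 0.034
gripper_force: 15.0
```

Run:
```python
from cmd import *
from seg import *
json.dump(load()[:-1],open("log.json","w"))
add((-.08,0,-.175,0),(0,0,.085,0)); to(.617,-.12,.0825)
c=optics.capture("wrist"); print(edge(np.array(c["img"]))); print(pred(c,pose(),0).round(1).tolist())
```

```text
t=16.90 meas [ 0.615  -0.1201  0.0807] [-180.    -0.2  178.8] cmd [ 6.17100e-01 -1.20100e-01  8.18000e-02 -1.81168e+02] w 0.034 gf 15.0 F [-7.9  2.1 10.6]
   1 x [ 0.     0.    -0.005] turn None
(np.float64(194.0), np.int64(204), np.int64(306))
[[254.7, 199.7], [308.3, 199.6], [201.0, 199.6]]
```

Emit:
send_rows([
  {"slide": [0.012,0,0.011],"turn": 0,"gripper": 0.3},
  {"slide": [0.023,0,0.022],"turn": 0,"gripper": 0.3},
  {"slide": [0.033,0,0.032],"turn": 0,"gripper": 0.3},
  {"slide": [0.042,0,0.042],"turn": 0,"gripper": 0.3},
  {"slide": [0.05,0,0.051],"turn": 0,"gripper": 0.3},
])

```text
time_s: 17.37
tcp_pos: [0.6099, -0.12, 0.0738]
eef_rot: [-180.0, 0.1, 178.8]
contact_force: [1.2, 0.1, 3.0]
gripper_width: 0.0336
gripper_force: 15.0
```

Emit:
send_rows([
  {"slide": [0.007,0,0.01],"turn": 0,"gripper": 0.3},
  {"slide": [0.014,0,0.02],"turn": 0,"gripper": 0.3},
  {"slide": [0.022,0,0.032],"turn": 0,"gripper": 0.3},
  {"slide": [0.022,0,0.032],"turn": 0,"gripper": 0.3},
  {"slide": [0.022,0,0.032],"turn": 0,"gripper": 0.3},
])

```text
time_s: 17.78
tcp_pos: [0.6053, -0.1199, 0.0681]
eef_rot: [-180.0, -0.1, 178.8]
contact_force: [-0.7, 0.3, -1.2]
gripper_width: 0.0338
gripper_force: 15.0
```

Run:
```python
from cmd import *
from seg import *
from board import *
add((.05,0,.051,0),(.022,0,.032,0)); to(.6,-.12,.0825,-178.15)
c=optics.capture("wrist"); print(edge(np.array(c["img"]))); save(c,"w8")
for th in(0,20,28): print(th,pred(c,pose(),th).round(1).tolist())
```

```text
t=17.78 meas [ 0.6053 -0.1199  0.0681] [-1.800e+02 -1.000e-01  1.788e+02] cmd [ 6.06300e-01 -1.19800e-01  6.94000e-02 -1.81168e+02] w 0.0338 gf 15.0 F [-0.7  0.3 -1.2]
   1 x [ 0.042 -0.002 -0.088] turn -0.034
(np.float64(201.0), np.int64(206), np.int64(304))
0 [[254.6, 198.0], [308.4, 197.8], [200.8, 197.9]]
20 [[254.6, 203.3], [305.7, 203.1], [203.5, 203.2]]
28 [[254.6, 206.7], [304.8, 206.5], [204.4, 206.5]]
```

```bash
cat >> seg.py <<'E'
def tilt(c,pose,dx,h=.028):
    "tilt from the -x edge row, lid centre dx (m, world x) off the tool"
    row=edge(np.array(c["img"]))[0]
    ths=np.arange(0,45,.5); w=np.radians(pose[3]); X=-np.array([np.cos(w),np.sin(w),0]); out=[]
    for a in np.radians(ths):
        q=np.array([-.025+dx,.014-h]); q=(q[0]*np.cos(a)-q[1]*np.sin(a),q[0]*np.sin(a)+q[1]*np.cos(a))
        out.append(fishproj(c,np.array(pose[:3])+[0,0,h-.0205]+X*q[0]+[0,0,q[1]])[0,1])
    return row,out[0],np.interp(row,out,ths)
E
python3 - <<'E'
from cmd import *
from seg import *
c=optics.capture("wrist")
for dx in(0,-.002,-.003,-.004): print(dx,tilt(c,pose(),dx))
E
```

```text
0 (np.float64(201.0), np.float64(197.34608016958697), np.float64(15.269749245797994))
-0.002 (np.float64(201.0), np.float64(194.13719376898106), np.float64(23.70897950980607))
-0.003 (np.float64(201.0), np.float64(192.5236327169882), np.float64(27.20201585677282))
-0.004 (np.float64(201.0), np.float64(190.90407415635008), np.float64(30.356163556526006))
```

Run:
```python
from cmd import *
from board import *
add((0,0,-.8,0)); p=place("low","L",dv=0.0); print(p); to(*p[:2],.1594,-178.15)
```

```text
[0.41692636 0.26800272 0.06064201]
t=17.88 meas [ 0.6059 -0.1199  0.0686] [-180.    -0.   178.8] cmd [ 6.06300e-01 -1.19800e-01  1.89400e-01 -1.81168e+02] w 0.0339 gf 15.0 F [-0.3  0.9 -2.3]
   3 x [0.438 0.853 0.067] turn -0.034
```

Emit:
send_rows([
  {"slide": [0,0,-0.1],"turn": 0,"gripper": 0.3},
  {"slide": [0,0,-0.26],"turn": 0,"gripper": 0.3},
  {"slide": [0,0,-0.44],"turn": 0,"gripper": 0.3},
  {"slide": [0,0,-0.62],"turn": 0,"gripper": 0.3},
  {"slide": [0,0,-0.8],"turn": 0,"gripper": 0.3},
])

```text
time_s: 18.3
tcp_pos: [0.6058, -0.1199, 0.19]
eef_rot: [-180.0, -0.0, 178.8]
contact_force: [0.9, -0.0, -1.8]
gripper_width: 0.0336
gripper_force: 15.0
```

Emit:
send_rows([
  {"slide": [0.05,0.1,0],"turn": 0,"gripper": 0.3},
  {"slide": [0.14,0.27,0],"turn": 0,"gripper": 0.3},
  {"slide": [0.24,0.46,0],"turn": 0,"gripper": 0.3},
  {"slide": [0.34,0.66,0],"turn": 0,"gripper": 0.3},
  {"slide": [0.438,0.853,0],"turn": 0,"gripper": 0.3},
])

```text
time_s: 18.72
tcp_pos: [0.5421, 0.0103, 0.1889]
eef_rot: [180.0, 0.0, 178.8]
contact_force: [0.7, 0.7, -1.3]
gripper_width: 0.0338
gripper_force: 15.0
```

Emit:
send_rows([
  {"slide": [0.088,0.17,0],"turn": 0,"gripper": 0.3},
  {"slide": [0.175,0.34,0],"turn": 0,"gripper": 0.3},
  {"slide": [0.263,0.51,0],"turn": 0,"gripper": 0.3},
  {"slide": [0.35,0.68,0],"turn": 0,"gripper": 0.3},
  {"slide": [0.438,0.853,0],"turn": 0,"gripper": 0.3},
])

```text
time_s: 19.13
tcp_pos: [0.4791, 0.1397, 0.1891]
eef_rot: [180.0, 0.0, 178.8]
contact_force: [0.2, 0.9, -1.7]
gripper_width: 0.0338
gripper_force: 15.0
```

Emit:
send_rows([
  {"slide": [0.1,0.2,0],"turn": -0.034,"gripper": 0.3},
  {"slide": [0.2,0.4,0],"turn": -0.034,"gripper": 0.3},
  {"slide": [0.3,0.59,0.05],"turn": -0.034,"gripper": 0.3},
  {"slide": [0.39,0.76,0.12],"turn": -0.034,"gripper": 0.3},
  {"slide": [0.438,0.853,0.2],"turn": -0.034,"gripper": 0.3},
])

```text
time_s: 19.55
tcp_pos: [0.416, 0.2706, 0.1593]
eef_rot: [179.9, 0.1, -178.0]
contact_force: [0.3, 0.1, -1.4]
gripper_width: 0.0338
gripper_force: 15.0
```

Emit:
send_rows([
  {"slide": [0,0,0.1],"turn": 0,"gripper": 0.3},
  {"slide": [0,0,0.23],"turn": 0,"gripper": 0.3},
  {"slide": [0,0,0.36],"turn": 0,"gripper": 0.3},
  {"slide": [0,0,0.48],"turn": 0,"gripper": 0.3},
  {"slide": [0,0,0.56],"turn": 0,"gripper": 0.3},
])

```text
time_s: 19.97
tcp_pos: [0.4162, 0.2674, 0.0734]
eef_rot: [-179.9, -0.1, -178.1]
contact_force: [-0.6, -0.4, -0.5]
gripper_width: 0.0338
gripper_force: 15.0
```

Emit:
send_rows([
  {"slide": [0,0,0.02],"turn": 0,"gripper": 0.3},
  {"slide": [0,0,0.035],"turn": 0,"gripper": 0.3},
  {"slide": [0,0,0.05],"turn": 0,"gripper": 0.3},
  {"slide": [0,0,0.06],"turn": 0,"gripper": 0.3},
  {"slide": [0,0,0.06],"turn": 0,"gripper": 0.3},
])

```text
time_s: 20.38
tcp_pos: [0.4171, 0.2682, 0.0664]
eef_rot: [180.0, 0.0, -178.1]
contact_force: [0.4, 1.0, -0.7]
gripper_width: 0.0338
gripper_force: 15.0
```

Run:
```python
from cmd import *
from seg import *
from board import *
a=(.438,.853,0,0); add(a,a,(.438,.853,.2,-.034),(0,0,.56,0),(0,0,.06,0)); to(*place("low","L",dv=0),-178.15)
c=optics.capture("wrist")
print(tilt(c,pose(),-.0027))
for v in(-.103,-.031): print(v,[fishproj(c,bpt(Q,Q[3]+v,y,.008))[0].round(1).tolist() for y in(.106,.006)])
save(c,"w9")
```

```text
t=20.38 meas [0.4171 0.2682 0.0664] [ 180.     0.  -178.1] cmd [ 4.17000e-01  2.67900e-01  6.63000e-02 -1.78108e+02] w 0.0338 gf 15.0 F [ 0.4  1.  -0.7]
   1 x [0.001 0.    0.038] turn 0.0
(np.float64(167.0), np.float64(191.29083873454462), np.float64(0.0))
-0.103 [[338.0, 193.3], [192.9, 193.3]]
-0.031 [[339.3, 297.3], [192.0, 298.6]]
```

Emit:
send_rows([
  {"slide": [0,0,0.008],"turn": 0,"gripper": 0.3},
  {"slide": [0,0,0.016],"turn": 0,"gripper": 0.3},
  {"slide": [0,0,0.024],"turn": 0,"gripper": 0.3},
  {"slide": [0,0,0.03],"turn": 0,"gripper": 0.3},
  {"slide": [0,0,0.03],"turn": 0,"gripper": 0.3},
])

```text
time_s: 20.85
tcp_pos: [0.4167, 0.268, 0.0615]
eef_rot: [180.0, -0.0, -178.1]
contact_force: [-3.2, -0.0, 4.7]
gripper_width: 0.0339
gripper_force: 15.0
```

Emit:
send_rows([
  {"slide": [0,0,0.004],"turn": 0,"gripper": 0.3},
  {"slide": [0,0,0.008],"turn": 0,"gripper": 0.3},
  {"slide": [0,0,0.012],"turn": 0,"gripper": 0.3},
  {"slide": [0,0,0.014],"turn": 0,"gripper": 0.3},
  {"slide": [0,0,0.014],"turn": 0,"gripper": 0.3},
])

```text
time_s: 21.27
tcp_pos: [0.4162, 0.2679, 0.0594]
eef_rot: [-180.0, -0.0, -178.1]
contact_force: [-7.3, 1.0, 6.0]
gripper_width: 0.0337
gripper_force: 15.0
```

Emit:
send_rows([
  {"slide": [0,0,0.004],"turn": 0,"gripper": 0.3},
  {"slide": [0,0,0.008],"turn": 0,"gripper": 0.3},
  {"slide": [0,0,0.012],"turn": 0,"gripper": 0.3},
  {"slide": [0,0,0.012],"turn": 0,"gripper": 0.3},
  {"slide": [0,0,0.012],"turn": 0,"gripper": 0.3},
])

```text
time_s: 21.68
tcp_pos: [0.4159, 0.2679, 0.0576]
eef_rot: [-180.0, -0.1, -178.1]
contact_force: [-10.0, 1.9, 6.8]
gripper_width: 0.0336
gripper_force: 15.0
```

Run:
```python
from cmd import *
from seg import *
from board import *
add((0,0,.03,0),(0,0,.014,0),(0,0,.012,0)); to(*place("low","L",dv=0),-178.15)
s=get_state(); print(np.round(s["moment"],2))
```

```text
t=21.68 meas [0.4159 0.2679 0.0576] [-1.800e+02 -1.000e-01 -1.781e+02] cmd [ 4.17000e-01  2.67900e-01  5.80000e-02 -1.78108e+02] w 0.0336 gf 15.0 F [-10.    1.9   6.8]
   1 x [ 0.001  0.    -0.018] turn 0.0
[ 0.66  3.23 -0.02]
```

Run:
```python
from seg import *
c=optics.capture("wrist"); cv2.imwrite("pics/v10.png",cv2.resize(np.array(c["img"])[140:340,120:380,::-1],None,fx=3,fy=3))
```

```text
(no output)
```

View pics/v10.png

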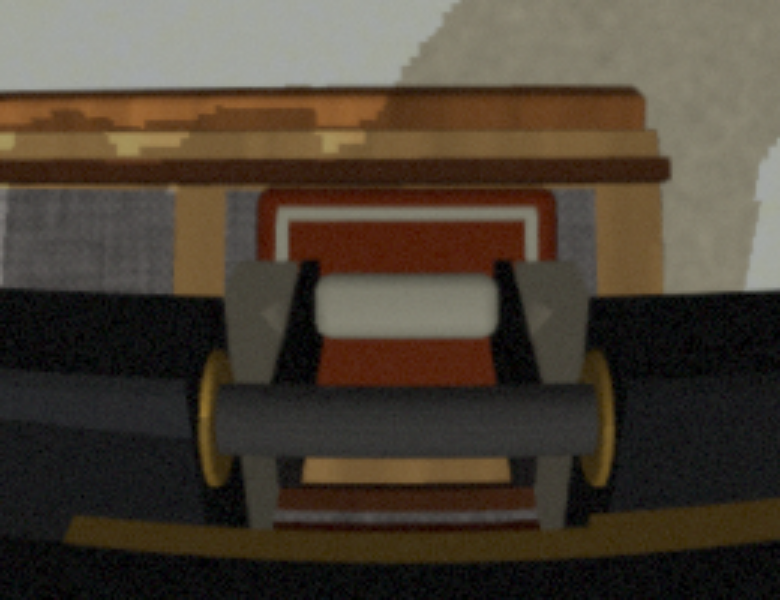

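Emit:
send_rows([
  {"slide": [0,0,0.004],"turn": 0,"gripper": 0.3},
  {"slide": [0,0,0.008],"turn": 0,"gripper": 0.3},
  {"slide": [0,0,0.008],"turn": 0,"gripper": 0.3},
  {"slide": [0,0,0.008],"turn": 0,"gripper": 0.3},
  {"slide": [0,0,0.008],"turn": 0,"gripper": 0.3},
])

```text
time_s: 22.15
tcp_pos: [0.4162, 0.268, 0.0574]
eef_rot: [180.0, -0.0, -178.1]
contact_force: [-11.2, -1.0, 17.7]
gripper_width: 0.0335
gripper_force: 15.0
```

Emit:
send_rows([
  {"slide": [0,0,0.004],"turn": 0,"gripper": 0.3},
  {"slide": [0,0,0.008],"turn": 0,"gripper": 0.3},
  {"slide": [0,0,0.008],"turn": 0,"gripper": 0.3},
  {"slide": [0,0,0.008],"turn": 0,"gripper": 0.3},
  {"slide": [0,0,0.008],"turn": 0,"gripper": 0.3},
])

```text
time_s: 22.57
tcp_pos: [0.4167, 0.268, 0.0567]
eef_rot: [180.0, 0.0, -178.1]
contact_force: [-10.0, -1.4, 21.8]
gripper_width: 0.0341
gripper_force: 16.2
```

Emit:
send_rows([
  {"slide": [0,0,-0.005],"turn": 0,"gripper": 0.3},
  {"slide": [0,0,-0.01],"turn": 0,"gripper": 0.3},
  {"slide": [0,0,-0.01],"turn": 0,"gripper": 0.3},
  {"slide": [0,0,-0.01],"turn": 0,"gripper": 0.55},
  {"slide": [0,0,-0.01],"turn": 0,"gripper": 0.55},
])

```text
time_s: 22.98
tcp_pos: [0.417, 0.2679, 0.0566]
eef_rot: [-180.0, 0.0, -178.1]
contact_force: [-2.3, -1.2, 3.7]
gripper_width: 0.0417
gripper_force: 2.3
```

Emit:
send_rows([
  {"slide": [0,0,0],"turn": 0,"gripper": 0.55},
  {"slide": [0,0,-0.05],"turn": 0,"gripper": 0.55},
  {"slide": [0,0,-0.25],"turn": 0,"gripper": 0.55},
  {"slide": [0,0,-0.5],"turn": 0,"gripper": 0.55},
  {"slide": [0,0,-0.75],"turn": 0,"gripper": 0.55},
])

```text
time_s: 23.4
tcp_pos: [0.4166, 0.2673, 0.1703]
eef_rot: [-179.9, -0.1, -178.1]
contact_force: [0.7, 1.4, -0.7]
gripper_width: 0.0482
gripper_force: 0.0
```

```bash
cat >> board.py <<'E'
def check(name,cam="wrist"):
    from plant import optics
    for d in optics.look_for(cam,name):
        X=R.from_euler("z",-Q[2]).apply(np.array(d["location"])-[Q[0],Q[1],0]); z=X[2]-F-.1075*np.tan(t)
        v=X[0]*np.cos(t)+z*np.sin(t)-Q[3]; n=-X[0]*np.sin(t)+z*np.cos(t)
        print(name,"v,y,n mm",np.round([v*1000,X[1]*1000,n*1000],1),"p",round(d["p"],2))
E
python3 - <<'E'
from cmd import *
from seg import *
from board import *
add((0,0,.008,0),(0,0,.008,0),(0,0,-.01,0),(0,0,-.75,0))
c=optics.capture("wrist"); check("brown_a"); save(c,"w11")
optics.capture("top"); check("brown_a","top")
to(.458,-.0815,.16,-193.9)
E
```

```text
brown_a v,y,n mm [-79.2  49.4  19.4] p 0.8
brown_a v,y,n mm [-17.1  50.4  15.8] p 0.77
brown_a v,y,n mm [ 1.9 48.5 18.4] p 0.88
t=23.60 meas [0.4174 0.2686 0.1707] [ 1.798e+02  1.000e-01 -1.781e+02] cmd [ 4.17000e-01  2.67900e-01  1.69500e-01 -1.78108e+02] w 0.048 gf 0.0 F [-0.8 -1.  -0.6]
   3 x [-0.065 -0.779  0.021] turn 0.175
```

Emit:
send_rows([
  {"slide": [-0.01,-0.13,0],"turn": 0,"gripper": 0.57},
  {"slide": [-0.025,-0.29,0],"turn": 0,"gripper": 0.57},
  {"slide": [-0.04,-0.45,0],"turn": 0,"gripper": 0.57},
  {"slide": [-0.05,-0.61,0.01],"turn": 0,"gripper": 0.57},
  {"slide": [-0.065,-0.779,0.02],"turn": 0,"gripper": 0.57},
])

```text
time_s: 24.02
tcp_pos: [0.4298, 0.1501, 0.165]
eef_rot: [-179.9, -0.1, -178.1]
contact_force: [-0.7, -0.4, -0.3]
gripper_width: 0.05
gripper_force: 0.0
```

Emit:
send_rows([
  {"slide": [-0.01,-0.15,0],"turn": 0,"gripper": 0.57},
  {"slide": [-0.025,-0.31,0],"turn": 0,"gripper": 0.57},
  {"slide": [-0.04,-0.47,0],"turn": 0,"gripper": 0.57},
  {"slide": [-0.05,-0.62,0.01],"turn": 0,"gripper": 0.57},
  {"slide": [-0.065,-0.779,0.02],"turn": 0,"gripper": 0.57},
])

```text
time_s: 24.43
tcp_pos: [0.4434, 0.0336, 0.1621]
eef_rot: [-180.0, -0.1, -178.1]
contact_force: [0.4, -0.2, -0.2]
gripper_width: 0.0498
gripper_force: 0.0
```

Emit:
send_rows([
  {"slide": [-0.01,-0.17,0],"turn": 0.06,"gripper": 0.57},
  {"slide": [-0.025,-0.35,0],"turn": 0.12,"gripper": 0.57},
  {"slide": [-0.04,-0.53,0],"turn": 0.175,"gripper": 0.57},
  {"slide": [-0.06,-0.7,0.01],"turn": 0.175,"gripper": 0.57},
  {"slide": [-0.065,-0.779,0.02],"turn": 0.175,"gripper": 0.57},
])

```text
time_s: 24.85
tcp_pos: [0.457, -0.0838, 0.1589]
eef_rot: [-179.9, -0.1, 166.0]
contact_force: [1.1, -0.4, 0.3]
gripper_width: 0.0503
gripper_force: 0.0
```

Run:
```python
from cmd import *
from seg import *
a=(-.065,-.779,.02,0); add(a,a,a[:3]+(.175,))
for i in range(2): wlids(optics.capture("wrist"))
to(.458,-.0815,.0265,-193.9)
```

```text
blue 449.9 -182.8 62.7 50.2 68.1
blue 456.5 -80.1 61.8 48.8 76.0
brown 494.8 122.8 203.6 58.0 14.5
blue 450.0 -182.8 63.0 50.0 67.7
blue 456.6 -80.2 61.5 47.7 76.0
brown 495.7 121.4 200.0 62.1 15.9
t=24.95 meas [ 0.4567 -0.0833  0.1586] [-179.9   -0.2  166. ] cmd [ 4.57800e-01 -8.14000e-02  1.60500e-01 -1.93858e+02] w 0.05 gf 0.0 F [0.3 0.  0.2]
   1 x [-0.001 -0.     0.894] turn 0.0
```

Emit:
send_rows([
  {"slide": [0,0,0.17],"turn": 0,"gripper": 0.57},
  {"slide": [0,0,0.38],"turn": 0,"gripper": 0.57},
  {"slide": [0,0,0.6],"turn": 0,"gripper": 0.57},
  {"slide": [0,0,0.79],"turn": 0,"gripper": 0.57},
  {"slide": [0,0,0.893],"turn": 0,"gripper": 0.57},
])

```text
time_s: 25.37
tcp_pos: [0.4552, -0.0813, 0.0228]
eef_rot: [-179.9, -0.3, 166.1]
contact_force: [-0.5, 0.3, -0.4]
gripper_width: 0.0499
gripper_force: 0.0
```

Emit:
send_rows([
  {"slide": [0,0,0],"turn": 0,"gripper": 0.57},
  {"slide": [0,0,0],"turn": 0,"gripper": 0.3},
  {"slide": [0,0,0],"turn": 0,"gripper": 0.3},
  {"slide": [0,0,0],"turn": 0,"gripper": 0.3},
  {"slide": [0,0,0],"turn": 0,"gripper": 0.3},
], newtons=15)

```text
time_s: 25.78
tcp_pos: [0.4587, -0.0811, 0.0274]
eef_rot: [179.9, 0.1, 166.2]
contact_force: [-0.4, 0.9, 2.4]
gripper_width: 0.0337
gripper_force: 15.0
```

Emit:
send_rows([
  {"slide": [0,0,-0.05],"turn": 0,"gripper": 0.3},
  {"slide": [0,0,-0.15],"turn": 0,"gripper": 0.3},
  {"slide": [0,0,-0.3],"turn": 0,"gripper": 0.3},
  {"slide": [0,0,-0.45],"turn": 0,"gripper": 0.3},
  {"slide": [0,0,-0.6],"turn": 0,"gripper": 0.3},
])

```text
time_s: 26.2
tcp_pos: [0.4574, -0.0816, 0.1182]
eef_rot: [180.0, 0.0, 166.1]
contact_force: [1.1, 0.1, -1.8]
gripper_width: 0.0338
gripper_force: 15.0
```

Run:
```python
from cmd import *
from seg import *
add((0,0,.893,0),(0,0,-.6,0)); to(.619,-.10,.1165,-181.17)
c=optics.capture("wrist"); s=get_state(); mp=[*s["tcp_pos"],pose()[3]]
for P in(pose(),mp): print([tilt(c,P,dx)[:2] for dx in(.002,0,-.002,-.004)])
```

```text
t=26.20 meas [ 0.4574 -0.0816  0.1182] [180.    0.  166.1] cmd [ 4.57800e-01 -8.14000e-02  1.16600e-01 -1.93858e+02] w 0.0338 gf 15.0 F [ 1.1  0.1 -1.8]
   2 x [-0.536  0.069  0.   ] turn -0.141
[(np.float64(193.0), np.float64(198.83979558348022)), (np.float64(193.0), np.float64(195.69180901962585)), (np.float64(193.0), np.float64(192.51997672111528)), (np.float64(193.0), np.float64(189.32475678773085))]
[(np.float64(193.0), np.float64(205.77324203940378)), (np.float64(193.0), np.float64(202.56651407917198)), (np.float64(193.0), np.float64(199.3331932644109)), (np.float64(193.0), np.float64(196.07372161601674))]
```

Emit:
send_rows([
  {"slide": [-0.08,0.01,0],"turn": 0,"gripper": 0.3},
  {"slide": [-0.19,0.025,0],"turn": 0,"gripper": 0.3},
  {"slide": [-0.3,0.04,0],"turn": 0,"gripper": 0.3},
  {"slide": [-0.42,0.055,0],"turn": 0,"gripper": 0.3},
  {"slide": [-0.533,0.069,0],"turn": 0,"gripper": 0.3},
])

```text
time_s: 26.67
tcp_pos: [0.5389, -0.0908, 0.1163]
eef_rot: [180.0, 0.0, 166.1]
contact_force: [-0.2, 0.5, -0.4]
gripper_width: 0.0339
gripper_force: 15.0
```

Emit:
send_rows([
  {"slide": [-0.14,0.018,0],"turn": -0.04,"gripper": 0.3},
  {"slide": [-0.28,0.036,0],"turn": -0.08,"gripper": 0.3},
  {"slide": [-0.42,0.054,0.04],"turn": -0.141,"gripper": 0.3},
  {"slide": [-0.51,0.066,0.1],"turn": -0.141,"gripper": 0.3},
  {"slide": [-0.533,0.069,0.147],"turn": -0.141,"gripper": 0.3},
])

```text
time_s: 27.08
tcp_pos: [0.62, -0.1, 0.0931]
eef_rot: [-180.0, 0.0, 178.8]
contact_force: [0.0, 0.8, -1.2]
gripper_width: 0.0336
gripper_force: 15.0
```

Emit:
send_rows([
  {"slide": [0,0,0],"turn": 0,"gripper": 0.3},
  {"slide": [0,0,0.02],"turn": 0,"gripper": 0.3},
  {"slide": [0,0,0.05],"turn": 0,"gripper": 0.3},
  {"slide": [0,0,0.075],"turn": 0,"gripper": 0.3},
  {"slide": [0,0,0.085],"turn": 0,"gripper": 0.3},
])

```text
time_s: 27.5
tcp_pos: [0.6164, -0.0997, 0.0818]
eef_rot: [-180.0, -0.1, 178.8]
contact_force: [-7.3, 2.9, 11.9]
gripper_width: 0.0341
gripper_force: 15.0
```

Run:
```python
from cmd import *
from seg import *
add((-.533,.069,0,0),(-.533,.069,.147,-.141),(0,0,.085,0)); to(.618,-.10,.0825,-181.17)
c=optics.capture("wrist"); s=get_state(); print(tilt(c,[*s["tcp_pos"],pose()[3]],-.0017))
```

```text
t=27.50 meas [ 0.6164 -0.0997  0.0818] [-1.800e+02 -1.000e-01  1.788e+02] cmd [ 6.18000e-01 -9.96000e-02  8.18000e-02 -1.81168e+02] w 0.0341 gf 15.0 F [-7.3  2.9 11.9]
   1 x [ 0.    -0.002 -0.005] turn 0.0
(np.float64(193.0), np.float64(193.11201057224946), np.float64(0.0))
```

Emit:
send_rows([
  {"slide": [0.011,0,0.012],"turn": 0,"gripper": 0.3},
  {"slide": [0.022,0,0.024],"turn": 0,"gripper": 0.3},
  {"slide": [0.032,0,0.035],"turn": 0,"gripper": 0.3},
  {"slide": [0.041,0,0.046],"turn": 0,"gripper": 0.3},
  {"slide": [0.05,0,0.057],"turn": 0,"gripper": 0.3},
])

```text
time_s: 27.97
tcp_pos: [0.6107, -0.0994, 0.0738]
eef_rot: [180.0, 0.1, 178.9]
contact_force: [-1.2, 0.4, 3.6]
gripper_width: 0.0334
gripper_force: 15.0
```

Emit:
send_rows([
  {"slide": [0.007,0,0.01],"turn": 0,"gripper": 0.3},
  {"slide": [0.014,0,0.02],"turn": 0,"gripper": 0.3},
  {"slide": [0.021,0,0.03],"turn": 0,"gripper": 0.3},
  {"slide": [0.027,0,0.038],"turn": 0,"gripper": 0.3},
  {"slide": [0.027,0,0.038],"turn": 0,"gripper": 0.3},
])

```text
time_s: 28.38
tcp_pos: [0.6054, -0.0994, 0.0662]
eef_rot: [180.0, -0.1, 178.8]
contact_force: [-0.3, 0.2, -1.4]
gripper_width: 0.0337
gripper_force: 15.0
```

Run:
```python
from cmd import *
from seg import *
add((.05,0,.057,0),(.027,0,.038,0)); to(.618,-.10,.0825,-181.17)
c=optics.capture("wrist"); s=get_state(); save(c,"t3"); print(tilt(c,[*s["tcp_pos"],pose()[3]],-.0017),tilt(c,pose(),-.0017),edge(np.array(c["img"])))
```

```text
t=28.38 meas [ 0.6054 -0.0994  0.0662] [ 1.800e+02 -1.000e-01  1.788e+02] cmd [ 6.06500e-01 -9.94000e-02  6.75000e-02 -1.81168e+02] w 0.0337 gf 15.0 F [-0.3  0.2 -1.4]
   1 x [-0.077 -0.002 -0.1  ] turn 0.0
(np.float64(205.0), np.float64(192.9941087029857), np.float64(34.15982876547393)) (np.float64(205.0), np.float64(195.53862383429475), np.float64(29.473768092320817)) (np.float64(205.0), np.int64(207), np.int64(304))
```

Run:
```python
from cmd import *
from board import *
add((0,0,-.8,0)); p=place("mid","R",dv=-.0015); print(p); to(*p[:2],.1875,-178.15)
```

```text
[0.48224196 0.17406305 0.09373976]
t=28.43 meas [ 0.6054 -0.0994  0.0662] [ 1.800e+02 -1.000e-01  1.788e+02] cmd [ 6.06500e-01 -9.94000e-02  1.87600e-01 -1.81168e+02] w 0.0341 gf 15.0 F [ 0.1  0.2 -1.2]
   2 x [0.433 0.903 0.   ] turn -0.034
```

Emit:
send_rows([
  {"slide": [0,0,-0.1],"turn": 0,"gripper": 0.3},
  {"slide": [0,0,-0.26],"turn": 0,"gripper": 0.3},
  {"slide": [0,0,-0.44],"turn": 0,"gripper": 0.3},
  {"slide": [0,0,-0.62],"turn": 0,"gripper": 0.3},
  {"slide": [0,0,-0.8],"turn": 0,"gripper": 0.3},
])

```text
time_s: 28.85
tcp_pos: [0.6056, -0.0994, 0.1875]
eef_rot: [180.0, -0.1, 178.8]
contact_force: [0.6, 0.9, -1.7]
gripper_width: 0.0342
gripper_force: 15.0
```

Emit:
send_rows([
  {"slide": [0.05,0.1,0],"turn": 0,"gripper": 0.3},
  {"slide": [0.14,0.28,0],"turn": 0,"gripper": 0.3},
  {"slide": [0.23,0.48,0],"turn": 0,"gripper": 0.3},
  {"slide": [0.33,0.69,0],"turn": 0,"gripper": 0.3},
  {"slide": [0.433,0.903,0],"turn": 0,"gripper": 0.3},
])

```text
time_s: 29.27
tcp_pos: [0.5428, 0.0381, 0.1864]
eef_rot: [-180.0, -0.1, 178.8]
contact_force: [0.9, 1.4, -1.1]
gripper_width: 0.0338
gripper_force: 15.0
```

Emit:
send_rows([
  {"slide": [0.1,0.21,0],"turn": -0.034,"gripper": 0.3},
  {"slide": [0.2,0.42,0],"turn": -0.034,"gripper": 0.3},
  {"slide": [0.3,0.63,0],"turn": -0.034,"gripper": 0.3},
  {"slide": [0.39,0.81,0],"turn": -0.034,"gripper": 0.3},
  {"slide": [0.433,0.903,0],"turn": -0.034,"gripper": 0.3},
])

```text
time_s: 29.68
tcp_pos: [0.4802, 0.1762, 0.1867]
eef_rot: [180.0, -0.1, -178.0]
contact_force: [1.3, -0.2, -1.4]
gripper_width: 0.0341
gripper_force: 15.0
```

Emit:
send_rows([
  {"slide": [0,0,0.1],"turn": 0,"gripper": 0.3},
  {"slide": [0,0,0.22],"turn": 0,"gripper": 0.3},
  {"slide": [0,0,0.34],"turn": 0,"gripper": 0.3},
  {"slide": [0,0,0.45],"turn": 0,"gripper": 0.3},
  {"slide": [0,0,0.526],"turn": 0,"gripper": 0.3},
])

```text
time_s: 30.1
tcp_pos: [0.4807, 0.1734, 0.1062]
eef_rot: [-179.9, -0.1, -178.1]
contact_force: [-1.1, 0.4, -0.6]
gripper_width: 0.0338
gripper_force: 15.0
```

Emit:
send_rows([
  {"slide": [0,0,0.02],"turn": 0,"gripper": 0.3},
  {"slide": [0,0,0.035],"turn": 0,"gripper": 0.3},
  {"slide": [0,0,0.05],"turn": 0,"gripper": 0.3},
  {"slide": [0,0,0.06],"turn": 0,"gripper": 0.3},
  {"slide": [0,0,0.06],"turn": 0,"gripper": 0.3},
])

```text
time_s: 30.52
tcp_pos: [0.4822, 0.1742, 0.0995]
eef_rot: [180.0, 0.0, -178.1]
contact_force: [0.8, -1.3, -0.9]
gripper_width: 0.0341
gripper_force: 15.0
```

Emit:
send_rows([
  {"slide": [0,0,0.008],"turn": 0,"gripper": 0.3},
  {"slide": [0,0,0.016],"turn": 0,"gripper": 0.3},
  {"slide": [0,0,0.024],"turn": 0,"gripper": 0.3},
  {"slide": [0,0,0.03],"turn": 0,"gripper": 0.3},
  {"slide": [0,0,0.03],"turn": 0,"gripper": 0.3},
])

```text
time_s: 30.93
tcp_pos: [0.4819, 0.174, 0.0946]
eef_rot: [-180.0, -0.0, -178.1]
contact_force: [-0.5, -0.0, -0.7]
gripper_width: 0.0339
gripper_force: 15.0
```

Run:
```python
from cmd import *
from board import *
add((.433,.903,0,0),(.433,.903,0,-.034),(0,0,.526,0),(0,0,.06,0),(0,0,.03,0)); p=place("mid","R",dv=-.0015); to(*p,-178.15)
```

```text
t=30.93 meas [0.4819 0.174  0.0946] [-180.    -0.  -178.1] cmd [ 4.82100e-01  1.74100e-01  9.52000e-02 -1.78108e+02] w 0.0339 gf 15.0 F [-0.5 -0.  -0.7]
   1 x [-0.001 -0.     0.009] turn 0.0
```

Emit:
send_rows([
  {"slide": [0,0,0.004],"turn": 0,"gripper": 0.3},
  {"slide": [0,0,0.008],"turn": 0,"gripper": 0.3},
  {"slide": [0,0,0.012],"turn": 0,"gripper": 0.3},
  {"slide": [0,0,0.014],"turn": 0,"gripper": 0.3},
  {"slide": [0,0,0.014],"turn": 0,"gripper": 0.3},
])

```text
time_s: 31.35
tcp_pos: [0.4819, 0.174, 0.0925]
eef_rot: [-180.0, -0.0, -178.1]
contact_force: [0.5, 0.8, -0.5]
gripper_width: 0.0338
gripper_force: 15.0
```

Emit:
send_rows([
  {"slide": [0,0,0.004],"turn": 0,"gripper": 0.3},
  {"slide": [0,0,0.008],"turn": 0,"gripper": 0.3},
  {"slide": [0,0,0.01],"turn": 0,"gripper": 0.3},
  {"slide": [0,0,0.01],"turn": 0,"gripper": 0.3},
  {"slide": [0,0,0.01],"turn": 0,"gripper": 0.3},
])

```text
time_s: 31.77
tcp_pos: [0.482, 0.174, 0.0918]
eef_rot: [180.0, 0.0, -178.1]
contact_force: [-3.4, -0.1, 6.7]
gripper_width: 0.0339
gripper_force: 15.0
```

Emit:
send_rows([
  {"slide": [0,0,0.004],"turn": 0,"gripper": 0.3},
  {"slide": [0,0,0.008],"turn": 0,"gripper": 0.3},
  {"slide": [0,0,0.008],"turn": 0,"gripper": 0.3},
  {"slide": [0,0,0.008],"turn": 0,"gripper": 0.3},
  {"slide": [0,0,0.008],"turn": 0,"gripper": 0.3},
])

```text
time_s: 32.18
tcp_pos: [0.4821, 0.174, 0.0916]
eef_rot: [180.0, 0.0, -178.1]
contact_force: [-7.5, -1.3, 17.4]
gripper_width: 0.0341
gripper_force: 15.0
```

Emit:
send_rows([
  {"slide": [0,0,-0.004],"turn": 0,"gripper": 0.3},
  {"slide": [0,0,-0.008],"turn": 0,"gripper": 0.3},
  {"slide": [0,0,-0.008],"turn": 0,"gripper": 0.3},
  {"slide": [0,0,-0.008],"turn": 0,"gripper": 0.55},
  {"slide": [0,0,-0.008],"turn": 0,"gripper": 0.55},
])

```text
time_s: 32.6
tcp_pos: [0.4821, 0.1742, 0.091]
eef_rot: [180.0, 0.0, -178.1]
contact_force: [0.4, -0.8, -0.0]
gripper_width: 0.0421
gripper_force: 0.0
```

Emit:
send_rows([
  {"slide": [0,0,0],"turn": 0,"gripper": 0.55},
  {"slide": [0,0,-0.05],"turn": 0,"gripper": 0.55},
  {"slide": [0,0,-0.2],"turn": 0,"gripper": 0.55},
  {"slide": [0,0,-0.4],"turn": 0,"gripper": 0.55},
  {"slide": [0,0,-0.6],"turn": 0,"gripper": 0.55},
])

```text
time_s: 33.02
tcp_pos: [0.4816, 0.1736, 0.1821]
eef_rot: [-179.9, -0.1, -178.1]
contact_force: [0.3, 0.3, -0.0]
gripper_width: 0.0482
gripper_force: 0.0
```

Run:
```python
from cmd import *
from board import *
add((0,0,.014,0),(0,0,.01,0),(0,0,-.6,0)); optics.capture("wrist"); check("blue_a"); check("brown_a"); to(.451,-.1835,.16,-202.1)
```

```text
blue_a v,y,n mm [ -80.8 -387.2  -22. ] p 0.91
blue_a v,y,n mm [ -5.1 -46.1  20.5] p 0.67
brown_a v,y,n mm [-3.5 46.5 18.3] p 0.93
brown_a v,y,n mm [-73.   42.4  18.4] p 0.82
brown_a v,y,n mm [ -45.9 -314.   -52.1] p 0.29
t=33.17 meas [0.4834 0.1751 0.1841] [ 179.8    0.3 -178.1] cmd [ 4.82100e-01  1.74100e-01  1.81600e-01 -1.78108e+02] w 0.0483 gf 0.0 F [-0.4 -0.  -0.6]
   3 x [ 0.095 -0.792  0.048] turn 0.267
```

Emit:
send_rows([
  {"slide": [0.015,-0.13,0],"turn": 0,"gripper": 0.57},
  {"slide": [0.035,-0.3,0],"turn": 0,"gripper": 0.57},
  {"slide": [0.055,-0.46,0],"turn": 0,"gripper": 0.57},
  {"slide": [0.075,-0.62,0.02],"turn": 0,"gripper": 0.57},
  {"slide": [0.096,-0.792,0.048],"turn": 0,"gripper": 0.57},
])

```text
time_s: 33.58
tcp_pos: [0.471, 0.0539, 0.1735]
eef_rot: [-180.0, -0.0, -178.1]
contact_force: [0.2, -1.4, 0.6]
gripper_width: 0.05
gripper_force: 0.0
```

Emit:
send_rows([
  {"slide": [0.02,-0.16,0.01],"turn": 0,"gripper": 0.57},
  {"slide": [0.04,-0.32,0.02],"turn": 0,"gripper": 0.57},
  {"slide": [0.06,-0.48,0.03],"turn": 0,"gripper": 0.57},
  {"slide": [0.08,-0.64,0.04],"turn": 0,"gripper": 0.57},
  {"slide": [0.096,-0.792,0.048],"turn": 0,"gripper": 0.57},
])

```text
time_s: 34.0
tcp_pos: [0.4601, -0.0657, 0.166]
eef_rot: [-180.0, -0.1, -178.1]
contact_force: [0.8, 0.3, 0.4]
gripper_width: 0.0496
gripper_force: 0.0
```

Emit:
send_rows([
  {"slide": [0.02,-0.18,0.01],"turn": 0.07,"gripper": 0.57},
  {"slide": [0.045,-0.36,0.02],"turn": 0.14,"gripper": 0.57},
  {"slide": [0.065,-0.54,0.03],"turn": 0.21,"gripper": 0.57},
  {"slide": [0.085,-0.7,0.04],"turn": 0.265,"gripper": 0.57},
  {"slide": [0.097,-0.792,0.048],"turn": 0.265,"gripper": 0.57},
])

```text
time_s: 34.42
tcp_pos: [0.4494, -0.1855, 0.1587]
eef_rot: [-180.0, -0.1, 157.6]
contact_force: [0.0, 0.1, -0.2]
gripper_width: 0.05
gripper_force: 0.0
```

Run:
```python
from cmd import *
from seg import *
add((.096,-.792,.048,0),(.096,-.792,.048,0),(.097,-.792,.048,.265)); wlids(optics.capture("wrist")); to(.450,-.183,.0265,-202)
```

```text
blue 449.7 -183.8 61.7 48.8 67.8
brown 494.2 131.0 205.4 52.4 2.3
t=34.47 meas [ 0.4492 -0.1863  0.1584] [-1.799e+02 -1.000e-01  1.579e+02] cmd [ 4.50600e-01 -1.83600e-01  1.59900e-01 -2.01958e+02] w 0.0499 gf 0.0 F [ 0.3 -2.4 -0.5]
   1 x [0.005 0.002 0.89 ] turn 0.0
```

Emit:
send_rows([
  {"slide": [0.005,0.002,0.17],"turn": 0,"gripper": 0.57},
  {"slide": [0.005,0.002,0.38],"turn": 0,"gripper": 0.57},
  {"slide": [0.005,0.002,0.6],"turn": 0,"gripper": 0.57},
  {"slide": [0.005,0.002,0.79],"turn": 0,"gripper": 0.57},
  {"slide": [0.005,0.002,0.89],"turn": 0,"gripper": 0.57},
])

```text
time_s: 34.88
tcp_pos: [0.4473, -0.1828, 0.0226]
eef_rot: [-179.9, -0.3, 158.0]
contact_force: [-0.8, 0.5, 0.5]
gripper_width: 0.0499
gripper_force: 0.0
```

Emit:
send_rows([
  {"slide": [0,0,0],"turn": 0,"gripper": 0.57},
  {"slide": [0,0,0],"turn": 0,"gripper": 0.3},
  {"slide": [0,0,0],"turn": 0,"gripper": 0.3},
  {"slide": [0,0,0],"turn": 0,"gripper": 0.3},
  {"slide": [0,0,0],"turn": 0,"gripper": 0.3},
], newtons=15)

```text
time_s: 35.3
tcp_pos: [0.4508, -0.183, 0.0273]
eef_rot: [179.9, 0.1, 158.1]
contact_force: [0.5, 1.2, 1.2]
gripper_width: 0.0335
gripper_force: 15.0
```

Emit:
send_rows([
  {"slide": [0,0,-0.05],"turn": 0,"gripper": 0.3},
  {"slide": [0,0,-0.15],"turn": 0,"gripper": 0.3},
  {"slide": [0,0,-0.3],"turn": 0,"gripper": 0.3},
  {"slide": [0,0,-0.45],"turn": 0,"gripper": 0.3},
  {"slide": [0,0,-0.6],"turn": 0,"gripper": 0.3},
])

```text
time_s: 35.72
tcp_pos: [0.4496, -0.183, 0.118]
eef_rot: [180.0, 0.0, 158.0]
contact_force: [1.0, -0.5, -1.7]
gripper_width: 0.0339
gripper_force: 15.0
```

Run:
```python
from cmd import *
from seg import *
add((.005,.002,.89,0),(0,0,-.6,0)); to(.618,-.10,.1165,-181.17)
c=optics.capture("wrist"); print([tilt(c,pose(),dx)[:2] for dx in(0,-.002,-.004)])
```

```text
t=35.72 meas [ 0.4496 -0.183   0.118 ] [180.   0. 158.] cmd [ 4.50000e-01 -1.83000e-01  1.16400e-01 -2.01958e+02] w 0.0339 gf 15.0 F [ 1.  -0.5 -1.7]
   1 x [-0.832  0.932 -0.   ] turn -0.231
[(np.float64(196.0), np.float64(195.8431912028219)), (np.float64(196.0), np.float64(192.67187656965658)), (np.float64(196.0), np.float64(189.47714814814896))]
```

Emit:
send_rows([
  {"slide": [-0.05,0.06,0],"turn": 0,"gripper": 0.3},
  {"slide": [-0.13,0.15,0],"turn": 0,"gripper": 0.3},
  {"slide": [-0.22,0.25,0],"turn": 0,"gripper": 0.3},
  {"slide": [-0.32,0.36,0],"turn": 0,"gripper": 0.3},
  {"slide": [-0.413,0.465,0],"turn": 0,"gripper": 0.3},
])

```text
time_s: 36.18
tcp_pos: [0.5344, -0.1407, 0.1162]
eef_rot: [180.0, 0.0, 158.0]
contact_force: [0.7, -0.5, -1.6]
gripper_width: 0.0337
gripper_force: 15.0
```

Emit:
send_rows([
  {"slide": [-0.1,0.11,0],"turn": -0.06,"gripper": 0.3},
  {"slide": [-0.21,0.23,0],"turn": -0.12,"gripper": 0.3},
  {"slide": [-0.32,0.35,0.04],"turn": -0.18,"gripper": 0.3},
  {"slide": [-0.39,0.44,0.1],"turn": -0.231,"gripper": 0.3},
  {"slide": [-0.413,0.465,0.146],"turn": -0.231,"gripper": 0.3},
])

```text
time_s: 36.6
tcp_pos: [0.6192, -0.0984, 0.0932]
eef_rot: [180.0, 0.0, 179.1]
contact_force: [-0.1, -0.0, -1.8]
gripper_width: 0.0337
gripper_force: 15.0
```

Emit:
send_rows([
  {"slide": [0,0,0],"turn": 0,"gripper": 0.3},
  {"slide": [0,0,0.02],"turn": 0,"gripper": 0.3},
  {"slide": [0,0,0.05],"turn": 0,"gripper": 0.3},
  {"slide": [0,0,0.075],"turn": 0,"gripper": 0.3},
  {"slide": [0,0,0.083],"turn": 0,"gripper": 0.3},
])

```text
time_s: 37.02
tcp_pos: [0.6155, -0.1004, 0.082]
eef_rot: [-180.0, -0.1, 178.8]
contact_force: [-8.2, 2.3, 11.8]
gripper_width: 0.0338
gripper_force: 15.0
```

Run:
```python
from cmd import *
from seg import *
add((-.413,.465,0,0),(-.413,.465,.146,-.231),(0,0,.083,0)); to(.617,-.10,.0825,-181.17)
```

```text
t=37.02 meas [ 0.6155 -0.1004  0.082 ] [-1.800e+02 -1.000e-01  1.788e+02] cmd [ 6.17100e-01 -9.99000e-02  8.21000e-02 -1.81168e+02] w 0.0338 gf 15.0 F [-8.2  2.3 11.8]
   1 x [ 0.001 -0.    -0.003] turn 0.0
```

Same arc as lid 3.

Emit:
send_rows([
  {"slide": [0.011,0,0.012],"turn": 0,"gripper": 0.3},
  {"slide": [0.022,0,0.024],"turn": 0,"gripper": 0.3},
  {"slide": [0.032,0,0.035],"turn": 0,"gripper": 0.3},
  {"slide": [0.041,0,0.046],"turn": 0,"gripper": 0.3},
  {"slide": [0.05,0,0.057],"turn": 0,"gripper": 0.3},
])

```text
time_s: 37.43
tcp_pos: [0.6096, -0.1002, 0.0741]
eef_rot: [-180.0, 0.1, 178.8]
contact_force: [-0.4, -0.8, 3.4]
gripper_width: 0.0336
gripper_force: 15.0
```

Emit:
send_rows([
  {"slide": [0.007,0,0.01],"turn": 0,"gripper": 0.3},
  {"slide": [0.014,0,0.02],"turn": 0,"gripper": 0.3},
  {"slide": [0.02,0,0.029],"turn": 0,"gripper": 0.3},
  {"slide": [0.025,0,0.036],"turn": 0,"gripper": 0.3},
  {"slide": [0.025,0,0.036],"turn": 0,"gripper": 0.3},
])

```text
time_s: 37.85
tcp_pos: [0.6056, -0.0997, 0.0674]
eef_rot: [180.0, -0.0, 178.8]
contact_force: [-0.0, -1.0, 2.6]
gripper_width: 0.0343
gripper_force: 15.0
```

Run:
```python
from cmd import *
from seg import *
from board import *
add((.05,0,.057,0),(.025,0,.036,0))
c=optics.capture("wrist"); print(tilt(c,pose(),0),edge(np.array(c["img"])))
add((0,0,-.8,0)); p=place("low","R"); print(p); to(*p[:2],.16,-178.15)
```

```text
(np.float64(208.0), np.float64(196.63288671439324), np.float64(33.327929131313965)) (np.float64(208.0), np.int64(207), np.int64(303))
[0.41737916 0.17196725 0.0592336 ]
t=37.90 meas [ 0.6056 -0.0997  0.0675] [180.   -0.  178.8] cmd [ 6.05800e-01 -9.97000e-02  1.88100e-01 -1.81168e+02] w 0.0338 gf 15.0 F [ 0.6 -0.2  2.1]
   2 x [0.647 0.893 0.094] turn -0.034
```

Emit:
send_rows([
  {"slide": [0,0,-0.1],"turn": 0,"gripper": 0.3},
  {"slide": [0,0,-0.26],"turn": 0,"gripper": 0.3},
  {"slide": [0,0,-0.44],"turn": 0,"gripper": 0.3},
  {"slide": [0,0,-0.62],"turn": 0,"gripper": 0.3},
  {"slide": [0,0,-0.8],"turn": 0,"gripper": 0.3},
])

```text
time_s: 38.32
tcp_pos: [0.6048, -0.0995, 0.1879]
eef_rot: [180.0, -0.1, 178.8]
contact_force: [1.0, 0.7, -1.6]
gripper_width: 0.0338
gripper_force: 15.0
```

Emit:
send_rows([
  {"slide": [0.08,0.11,0],"turn": 0,"gripper": 0.3},
  {"slide": [0.2,0.28,0],"turn": 0,"gripper": 0.3},
  {"slide": [0.34,0.47,0],"turn": 0,"gripper": 0.3},
  {"slide": [0.49,0.68,0],"turn": 0,"gripper": 0.3},
  {"slide": [0.647,0.893,0],"turn": 0,"gripper": 0.3},
])

```text
time_s: 38.73
tcp_pos: [0.5096, 0.0369, 0.1867]
eef_rot: [-180.0, -0.1, 178.8]
contact_force: [1.4, 1.8, -0.7]
gripper_width: 0.0337
gripper_force: 15.0
```

Emit:
send_rows([
  {"slide": [0.16,0.22,0],"turn": -0.034,"gripper": 0.3},
  {"slide": [0.31,0.43,0],"turn": -0.034,"gripper": 0.3},
  {"slide": [0.46,0.63,0.03],"turn": -0.034,"gripper": 0.3},
  {"slide": [0.59,0.81,0.1],"turn": -0.034,"gripper": 0.3},
  {"slide": [0.647,0.893,0.188],"turn": -0.034,"gripper": 0.3},
])

```text
time_s: 39.15
tcp_pos: [0.4151, 0.1744, 0.1596]
eef_rot: [179.9, 0.0, -178.0]
contact_force: [0.4, -0.8, -1.9]
gripper_width: 0.0338
gripper_force: 15.0
```

Emit:
send_rows([
  {"slide": [0,0,0.1],"turn": 0,"gripper": 0.3},
  {"slide": [0,0,0.23],"turn": 0,"gripper": 0.3},
  {"slide": [0,0,0.36],"turn": 0,"gripper": 0.3},
  {"slide": [0,0,0.48],"turn": 0,"gripper": 0.3},
  {"slide": [0,0,0.56],"turn": 0,"gripper": 0.3},
])

```text
time_s: 39.57
tcp_pos: [0.4156, 0.1712, 0.0734]
eef_rot: [-179.9, -0.2, -178.1]
contact_force: [0.1, -0.7, -1.8]
gripper_width: 0.0338
gripper_force: 15.0
```

Emit:
send_rows([
  {"slide": [0,0,0.02],"turn": 0,"gripper": 0.3},
  {"slide": [0,0,0.04],"turn": 0,"gripper": 0.3},
  {"slide": [0,0,0.055],"turn": 0,"gripper": 0.3},
  {"slide": [0,0,0.065],"turn": 0,"gripper": 0.3},
  {"slide": [0,0,0.075],"turn": 0,"gripper": 0.3},
])

```text
time_s: 39.98
tcp_pos: [0.4174, 0.1724, 0.0647]
eef_rot: [180.0, 0.0, -178.1]
contact_force: [0.0, 0.1, -1.4]
gripper_width: 0.034
gripper_force: 15.0
```

Run:
```python
from cmd import *
from board import *
add((.647,.893,0,0),(.647,.893,.188,-.034),(0,0,.56,0),(0,0,.075,0)); to(*place("low","R"),-178.15)
```

```text
t=39.98 meas [0.4174 0.1724 0.0647] [ 180.     0.  -178.1] cmd [ 4.17200e-01  1.72100e-01  6.47000e-02 -1.78108e+02] w 0.034 gf 15.0 F [ 0.   0.1 -1.4]
   1 x [-0.001 -0.001  0.036] turn 0.0
```

Emit:
send_rows([
  {"slide": [0,0,0.007],"turn": 0,"gripper": 0.3},
  {"slide": [0,0,0.014],"turn": 0,"gripper": 0.3},
  {"slide": [0,0,0.02],"turn": 0,"gripper": 0.3},
  {"slide": [0,0,0.025],"turn": 0,"gripper": 0.3},
  {"slide": [0,0,0.03],"turn": 0,"gripper": 0.3},
])

```text
time_s: 40.4
tcp_pos: [0.4171, 0.1721, 0.0598]
eef_rot: [180.0, 0.0, -178.1]
contact_force: [-0.5, 1.1, -1.4]
gripper_width: 0.0337
gripper_force: 15.0
```

Emit:
send_rows([
  {"slide": [0,0,0.004],"turn": 0,"gripper": 0.3},
  {"slide": [0,0,0.008],"turn": 0,"gripper": 0.3},
  {"slide": [0,0,0.012],"turn": 0,"gripper": 0.3},
  {"slide": [0,0,0.014],"turn": 0,"gripper": 0.3},
  {"slide": [0,0,0.014],"turn": 0,"gripper": 0.3},
])

```text
time_s: 40.82
tcp_pos: [0.4171, 0.172, 0.058]
eef_rot: [-180.0, 0.0, -178.1]
contact_force: [-1.3, -1.4, 5.0]
gripper_width: 0.0337
gripper_force: 15.0
```

Emit:
send_rows([
  {"slide": [0,0,0.004],"turn": 0,"gripper": 0.3},
  {"slide": [0,0,0.008],"turn": 0,"gripper": 0.3},
  {"slide": [0,0,0.011],"turn": 0,"gripper": 0.3},
  {"slide": [0,0,0.011],"turn": 0,"gripper": 0.3},
  {"slide": [0,0,0.011],"turn": 0,"gripper": 0.3},
])

```text
time_s: 41.23
tcp_pos: [0.4174, 0.172, 0.0575]
eef_rot: [-180.0, 0.0, -178.1]
contact_force: [-6.7, -2.7, 19.8]
gripper_width: 0.0333
gripper_force: 15.0
```

Seated flat (force along the slope's normal). Release and retreat.

Emit:
send_rows([
  {"slide": [0,0,-0.005],"turn": 0,"gripper": 0.3},
  {"slide": [0,0,-0.01],"turn": 0,"gripper": 0.3},
  {"slide": [0,0,-0.01],"turn": 0,"gripper": 0.3},
  {"slide": [0,0,-0.01],"turn": 0,"gripper": 0.55},
  {"slide": [0,0,-0.01],"turn": 0,"gripper": 0.55},
])

```text
time_s: 41.65
tcp_pos: [0.4172, 0.1721, 0.0574]
eef_rot: [-180.0, 0.0, -178.1]
contact_force: [0.5, 0.2, -1.0]
gripper_width: 0.0424
gripper_force: 0.0
```

Emit:
send_rows([
  {"slide": [0,0,0],"turn": 0,"gripper": 0.55},
  {"slide": [0,0,-0.05],"turn": 0,"gripper": 0.55},
  {"slide": [0,0,-0.3],"turn": 0,"gripper": 0.55},
  {"slide": [0,0,-0.55],"turn": 0,"gripper": 0.55},
  {"slide": [0,0,-0.8],"turn": 0,"gripper": 0.55},
])

```text
time_s: 42.07
tcp_pos: [0.4167, 0.1715, 0.1794]
eef_rot: [-179.9, -0.0, -178.1]
contact_force: [1.4, 0.8, -0.5]
gripper_width: 0.0483
gripper_force: 0.0
```

Emit:
send_rows([
  {"slide": [-0.05,-0.15,-0.1],"turn": 0,"gripper": 0.55},
  {"slide": [-0.1,-0.35,-0.2],"turn": 0,"gripper": 0.55},
  {"slide": [-0.15,-0.55,-0.3],"turn": 0,"gripper": 0.55},
  {"slide": [-0.2,-0.75,-0.4],"turn": 0,"gripper": 0.55},
  {"slide": [-0.25,-0.95,-0.5],"turn": 0,"gripper": 0.55},
])

```text
time_s: 42.48
tcp_pos: [0.4592, 0.0295, 0.2542]
eef_rot: [180.0, 0.1, -178.1]
contact_force: [0.8, 0.8, -0.4]
gripper_width: 0.0486
gripper_force: 0.0
```

Emit:
send_rows([
  {"slide": [0,-0.15,0],"turn": 0,"gripper": 0.55},
  {"slide": [0,-0.35,0],"turn": 0,"gripper": 0.55},
  {"slide": [0,-0.55,0],"turn": 0,"gripper": 0.55},
  {"slide": [0,-0.75,0],"turn": 0,"gripper": 0.55},
  {"slide": [0,-0.95,0],"turn": 0,"gripper": 0.55},
])

```text
time_s: 42.9
tcp_pos: [0.4636, -0.113, 0.2533]
eef_rot: [180.0, 0.0, -178.1]
contact_force: [1.7, -0.4, -1.1]
gripper_width: 0.0482
gripper_force: 0.0
```

Run:
```python
from board import *
from seg import *
c=optics.capture("top"); save(c,"end")
for n in("brown_a","blue_a","brown_sample","blue_sample"): check(n,"top")
for n in("white_lid","cup"): print(n,[np.round(d["location"],3).tolist() for d in optics.look_for("top",n)])
# white handles and lid outlines on the board: fit on the slope plane (lid top, n=14 mm)
hsv=cv2.cvtColor(np.array(c["img"]),cv2.COLOR_RGB2HSV)
o=np.array(c["origin"]); nrm=R.from_euler("z",Q[2]).apply([-np.sin(t),0,np.cos(t)]); p0=bpt(Q,Q[3],0,.014)
ex=R.from_euler("z",Q[2]).apply([np.cos(t),0,np.sin(t)]); ey=R.from_euler("z",Q[2]).apply([0,1,0])
for nme,lo,hi in(("blue",(105,110,40),(128,255,255)),("brown",(0,150,60),(8,255,255))):
    m=cv2.inRange(hsv,lo,hi)
    for k in cv2.findContours(m,cv2.RETR_EXTERNAL,cv2.CHAIN_APPROX_NONE)[0]:
        if cv2.contourArea(k)<60: continue
        d=unproj(c,k[:,0],0)-o; P=o+d*(((p0-o)@nrm)/(d@nrm))[:,None]-p0
        r=cv2.minAreaRect((np.c_[P@ex,P@ey]*1000).astype(np.float32))
        if abs(r[0][0])<130 and abs(r[0][1])<110: print(nme,np.round(r[0],1),np.round(r[1],1),round(r[2],1))
```

```text
brown_a v,y,n mm [ 3.2 47.8 19.5] p 0.76
brown_a v,y,n mm [-66.5  60.9  12.7] p 0.68
brown_a v,y,n mm [43.6 11.4  2.6] p 0.6
blue_a v,y,n mm [  1.7 -48.2  14.1] p 0.67
brown_sample v,y,n mm [71.2 52.2 22. ] p 0.96
blue_sample v,y,n mm [ 225.2   10.8 -181. ] p 0.64
blue_sample v,y,n mm [ 76.5 -50.8  15.5] p 0.61
blue_sample v,y,n mm [ -0.2 -48.8  13.8] p 0.44
white_lid [[0.561, -0.299, 0.015]]
cup [[0.451, -0.316, 0.052], [0.533, 0.237, 0.098]]
```

```bash
cat > fit.py <<'E'
from board import *
from seg import *
c=optics.capture("top")
img=np.array(c["img"]); hsv=cv2.cvtColor(img,cv2.COLOR_RGB2HSV)
o=np.array(c["origin"]); Rz=R.from_euler("z",Q[2]); nrm=Rz.apply([-np.sin(t),0,np.cos(t)]); ex=Rz.apply([np.cos(t),0,np.sin(t)]); ey=Rz.apply([0,1,0]); p0=bpt(Q,Q[3],0,.014)
for v in(.072,0,-.072):
  for y in(.048,-.048):
    print(v,y,[hsv[tuple(proj(c,bpt(Q,Q[3]+v-.004+a,y+b,.014))[0].round().astype(int)[::-1])].tolist() for a,b in((.015,0),(0,.024),(0,-.024),(.022,.028))])
sat=np.uint8((hsv[...,1]>115)&((hsv[...,0]>100)|(hsv[...,0]<9)))*255
m=cv2.morphologyEx(sat,cv2.MORPH_CLOSE,np.ones((3,3)))
for k in cv2.findContours(m,cv2.RETR_EXTERNAL,cv2.CHAIN_APPROX_NONE)[0]:
    if cv2.contourArea(k)<60: continue
    d=unproj(c,k[:,0],0)-o; P=o+d*(((p0-o)@nrm)/(d@nrm))[:,None]-p0
    r=cv2.minAreaRect((np.c_[P@ex,P@ey]*1000).astype(np.float32))
    if abs(r[0][0])<130 and abs(r[0][1])<110: print(np.round(r[0],1),np.round(r[1],1),round(r[2],1))
E
python3 fit.py
```

```text
0.072 0.048 [[13, 65, 133], [9, 139, 117], [18, 44, 133], [6, 157, 83]]
0.072 -0.048 [[110, 31, 125], [111, 95, 121], [113, 101, 106], [117, 173, 87]]
0 0.048 [[9, 126, 113], [8, 89, 121], [8, 125, 114], [6, 145, 102]]
0 -0.048 [[111, 102, 110], [113, 83, 107], [117, 134, 80], [115, 170, 84]]
-0.072 0.048 [[10, 83, 77], [11, 101, 114], [16, 103, 57], [9, 196, 104]]
-0.072 -0.048 [[14, 89, 60], [17, 96, 69], [13, 98, 73], [8, 82, 59]]
[-1.2 46.8] [62.2 48.8] 86.7
[ -3.5 -50.8] [51.8 59.3] 0.5
[66.3 48.2] [51.  60.8] 0.5
[ 66.4 -50.3] [50.9 59.9] 0.9
```

Emit:
send_rows([
  {"slide": [0,-0.2,0],"turn": 0,"gripper": 0.55},
  {"slide": [0,-0.4,0],"turn": 0,"gripper": 0.55},
  {"slide": [0,-0.6,0],"turn": 0,"gripper": 0.55},
  {"slide": [0,-0.8,0],"turn": 0,"gripper": 0.55},
  {"slide": [0,-1,0],"turn": 0,"gripper": 0.55},
])

```text
time_s: 43.72
tcp_pos: [0.4693, -0.2618, 0.2528]
eef_rot: [-180.0, 0.0, -178.0]
contact_force: [1.0, 0.4, 0.9]
gripper_width: 0.0482
gripper_force: 0.0
```

Emit:
send_rows([
  {"slide": [0.1,-0.2,0],"turn": 0,"gripper": 0.55},
  {"slide": [0.2,-0.4,0],"turn": 0,"gripper": 0.55},
  {"slide": [0.3,-0.6,0],"turn": 0,"gripper": 0.55},
  {"slide": [0.4,-0.8,0],"turn": 0,"gripper": 0.55},
  {"slide": [0.5,-1,0],"turn": 0,"gripper": 0.55},
])

```text
time_s: 44.13
tcp_pos: [0.3988, -0.4144, 0.2527]
eef_rot: [-180.0, 0.0, -178.0]
contact_force: [1.6, 0.4, -0.2]
gripper_width: 0.0483
gripper_force: 0.0
```

```bash
python3 fit.py | tail -6; python3 -c "
from board import *
s=get_state();print(s['time_s'],s['tcp_pos'])
for n in('brown_a','blue_a'): check(n,'top')
print([d['location'] for d in optics.look_for('top','cup')])"
```

```text
[-74.4  45.8] [60.7 50.9] 86.7
[-71.1 -49.2] [43.5 60.3] 0.4
[-1.2 46.8] [62.2 48.8] 86.7
[ -1.9 -50.8] [61.7 45.4] 86.7
[69. 48.] [63.1 46.7] 86.7
[ 66.4 -50.4] [50.9 60.3] 0.9
44.1833 [ 0.39677546 -0.41819006  0.25239403]
brown_a v,y,n mm [ 5.8 49.9 17.8] p 0.8
brown_a v,y,n mm [-69.6  41.9  14.8] p 0.78
blue_a v,y,n mm [-71.5 -51.6  19.8] p 0.87
[[0.4423, -0.2913, 0.0129]]
```

All four lids lie in their fields, within about 3 mm of centre and about 3° of straight. I'm handing in the job.

```bash
python3 -c "
from plant import order
print(order.close_job())"
```

```text
the job is handed in; nothing more can be done
None
```

The job is handed in at about 44 s: both brown lids lie under the brown sample and both blue lids under the blue one, each within about 3 mm of its field's centre and about 3° of straight by the top camera; flatness was judged only by the contact force on pressing, and the hand-in returned no verdict.

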